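# Slide the standing stone into the carving corner

### The job

Get the tall stone blank ready for carving: slide it across the bench into the corner made by the two wooden battens, so that it stands upright and square with its far broad face flat against the back batten and its left end flat against the side batten (the one with the suction hood behind it). It is heavy and narrow, so push it with the fingertips low down near its foot, so that it slides and does not rock or tip; do not grip or lift it. Leave everything else on the bench where it is, and draw the hand away from the stone at the end.

Things in the scene. Friction and masses are not known exactly. Their poses are not given: they have to be found in the camera images.
- stone: tall blank of grey-green soapstone standing on end: 60 mm deep (own x), 86 mm wide (own y), 180 mm high; flat sawn upright faces for the lowest 50 mm, a slightly narrower, broken top. About 1.9 kg (1.6 to 2.1). Origin: centre of its underside; x is its thin direction and points away from the robot (within 35 degrees), y to the left, z up. Seated, its origin is at x = -30, y = -43 mm in the corner's frame
- stone_near (a point): middle of the stone's near broad face (own -x side, 86 mm wide), 20 mm above the bench: a low place to push it towards the back batten. It slides under 8 to 14 N; pushed along its x higher than about 45 mm above the bench it tips
- stone_right (a point): middle of the stone's right end face (own -y side, 60 mm wide), 20 mm above the bench: a low place to push it towards the side batten; pushed along its y higher than about 65 mm it tips
- fence: the carving corner, fixed to the bench: two wooden battens at a right angle, 40 mm wide, 34 mm high. Origin: the inside corner, on the bench; x points away from the robot into the back batten, y left into the side batten, z up (turned up to 11 degrees). Back batten's face: plane x = 0, y from -270 mm to 0; side batten's face: plane y = 0, x from -240 mm to 0. The stone stands in the quarter x < 0, y < 0
- hood (a point): middle of the mouth of the fixed sheet-metal suction hood behind the side batten, 82 mm above the bench; the hood is 196 mm long along the batten, 126 mm high, its mouth 80 mm from the side batten's face; a round duct 90 mm across (top 135 mm high) leads from it to the left
- offcut: a squat soapstone offcut of the same stone, 60 x 76 mm, 47 mm high, standing by itself beyond the right-hand end of the back batten; origin: centre of its underside; to be left alone
- mallet: a turned wooden carver's mallet standing on its head, 88 mm across, 214 mm high, handle up; origin: centre of its underside; to be left alone
- brush: a dust brush lying on the bench, 210 mm long, in front and to the right of the corner; origin: on the bench, at about the middle of its length, x along it; to be left alone
- chisel: a steel stone chisel lying on the bench, about 200 mm long, 20 mm wide; origin: on the bench, at about the middle of its length, x along it; to be left alone
- bottle: a clear plastic water bottle, 64 mm across, 170 mm high; origin: centre of its underside; to be left alone
- tin: a low round tin of wax, 72 mm across, 45 mm high; origin: centre of its underside; to be left alone
- mug: a white mug, 76 mm across, 88 mm high; origin: centre of its underside; to be left alone

How it is judged:
By the outcome, as a careful person would: the job done as asked, in the order asked, and still so for the second after the job is handed in, with the robot touching nothing.
It also fails if it takes over 64 s, if anything falls off the work surface, if the arm or the gripper's body presses on something with over 40 N, if the wrist force passes 120 N, or if a joint passes its speed limit or range.

### The arm

A 6-joint arm with a two-finger parallel gripper is mounted at the origin on the work surface. World frame = base frame: x ahead of the robot, y to its left, z up, the work surface at z = 0. Lengths are in m, angles in degrees, forces in N, time in s.
With the tool pointing down it reaches from about 0.3 to 0.75 m from the base axis. Payload 8.5 kg.
Tool frame: the origin (TCP) lies midway between the tips of the shut fingers; the grasp point (between the pads) lies 19 mm behind it (arm.pinch_z is the distance from the TCP to the grasp point, in m); z points along the fingers, y is the direction in which the jaws open and shut (so a half turn about z gives the same grasp; the last joint's range is limited). The gripper opens to 85 mm and grips with 20 to 120 N. Pads are 22 mm wide; open, the fingers measure 114 mm over their backs; the gripper's body (76 mm by 85 mm) begins 54 mm behind the grasp point. The pads swing forward as they close: fully open they stand 13 mm farther back than shut.
Start: joints at [-79.486, 21.807, 74.336, -0, 83.858, -12.336], TCP at [0.214, -0.507, 0.195] pointing down, gripper open.
Joint ranges: [-178.18, 178.18], [-50.72, 133.34], [12.68, 142.11], [-81.47, 261.47], [9.98, 163.14], [-165.26, 165.26]. Speed limits (degrees/s): [136.94, 136.94, 180, 180, 180, 180].

### API

Orientations are given as [roll, pitch, yaw] about the fixed x, y, z axes, in that order (R = Rz(yaw) Ry(pitch) Rx(roll)).
In Python, from station import arm gives the robot as it stands. The module is installed in compiled form; this text tells all that it offers.
- The arm moves only by the tool servo_tool, never from a script. Its argument "steps" is a list of rows, each a list of 7 numbers: the closure, from 0 (fully open) to 1 (shut), then the shift along the tool's x, y, z in mm, then the turn, a rotation vector about the tool's x, y, z in degrees. In form: [[claw, x, y, z, wx, wy, wz], ...]. A call has 1 to 12 rows; each row shifts and turns the commanded pose from where the row before left it, along the tool's axes as they then stand; what a row does not reach is not made up. A row lasts 1/10 s, in which the tool goes at most 50 mm and 8.59 degrees, less where a joint would pass 70% of its speed; a pose out of reach is approached as far as the arm can. A call with a gripper value outside its range is refused whole. The fingers move at their own pace and stop on an object; "grip_force" is the grip in N (left out, the last holds). Time passes only in rows, so rows that do not move let the fingers close. It gives the time, the measured TCP pose, the force and the opening at its end, in the units of the state.
- arm.state(): the state, without advancing time (a new reading comes with each control period).
- arm.grab_frame(name): name is "scene" or "top"; returns a dict with "img" (400x640x3 uint8, blue, green, red), "z_map" (400x640 float32, m along the optical axis (not along the pixel's ray), 0 where there is no reading), "intrinsics" (3x3 intrinsics, pixels), "world_to_cam" (4x4, takes a point from world to camera coordinates). Camera axes: x right, y down, z forward; pixel columns grow to the right and rows downward; lengths in m; the calibration is good to about 2 mm. A picture is of the moment at which its call begins.
- arm.close_job(): hands the job in, once; it reports no verdict.
The state is a dict: "time_s": time; "joint_pos": joint angles; "joint_velocities": joint speeds; "effort": joint torques, N m; "tcp_pos": TCP position; "tcp_rot": TCP orientation; "contact_force": force on the tool from outside, world axes, zero at the start; "wrist_torque": the same for the moment, N m; "grip_width": finger opening in m.
Only numpy, scipy, OpenCV 4.12 (cv2) and the standard library are available. Lean on these libraries where they do the work, as an engineer would, in place of code of your own. Each camera call takes 0.05 s, during which the arm holds its last target.

## Working session

There is one attempt and no reset: what is moved stays moved. The work goes in short steps, Python scripts to look and compute and a tool call to move; the robot and the scene stay as the last step left them, time stands still between calls to the robot, and variables do not carry over. Pictures are saved under pics/ and viewed, and the job is handed in when it is done.

Besides the shell and the picture viewer there is one more tool, called after "Call:" as name([rows], argument=value, ...), one row to a line, values as JSON. servo_tool: Moves the arm, as the interface text tells. Its arguments: {"type":"object","properties":{"steps":{"type":"array"},"grip_force":{"type":"number"}},"required":["steps"]}

```bash
mkdir -p pics; python3 - <<'E'
from station import arm
import cv2,numpy as np
for n in("scene","top"):
    f=arm.grab_frame(n); cv2.imwrite(f"pics/{n}0.png",f["img"]); np.savez(f"{n}0.npz",**f)
    T=np.linalg.inv(f["world_to_cam"]);print(n,f["intrinsics"].tolist(),T.round(3).tolist())
print(arm.state())
E
```

```text
scene [[457.5230068531401, 0.0, 323.0983649012044], [0.0, 457.5230068531401, 202.37077981975426], [0.0, 0.0, 1.0]] [[-0.479, 0.694, -0.538, 1.341], [0.878, 0.368, -0.307, 0.492], [-0.015, -0.619, -0.785, 1.279], [0.0, 0.0, 0.0, 1.0]]
top [[419.7329311790402, 0.0, 317.7089447672013], [0.0, 419.7329311790402, 200.4011158581151], [0.0, 0.0, 1.0]] [[0.019, -0.978, 0.209, 0.255], [-1.0, -0.019, 0.002, 0.021], [0.002, -0.209, -0.978, 1.238], [0.0, 0.0, 0.0, 1.0]]
{'time_s': 0.1, 'joint_pos': array([-7.94864983e+01,  2.18370592e+01,  7.43778965e+01,  6.25207366e-04,
        8.38565474e+01, -1.23368270e+01]), 'joint_velocities': array([ 0.1109156 , -0.0643352 , -0.19390375, -0.00638111, -0.01740182,
        0.02737944]), 'effort': array([ 2.21041853e-03, -4.49218905e+01, -2.31656420e+01, -2.02745018e-04,
        3.68368273e-03, -2.32719081e-06]), 'tcp_pos': array([ 0.21351633, -0.50654912,  0.194289  ]), 'tcp_rot': array([-1.79930281e+02, -1.58844102e-02,  2.28502518e+01]), 'contact_force': array([ 0.60495571, -0.11672758,  0.11800559]), 'wrist_torque': array([-0.01863971,  0.00661333,  0.05015757]), 'grip_width': 0.08526864293746121}
```

View pics/scene0.png

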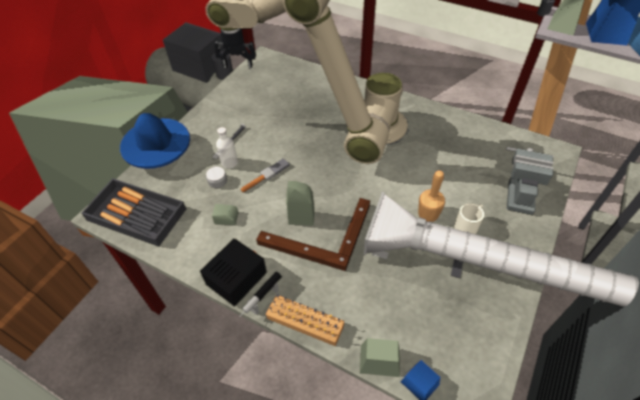

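View pics/top0.png

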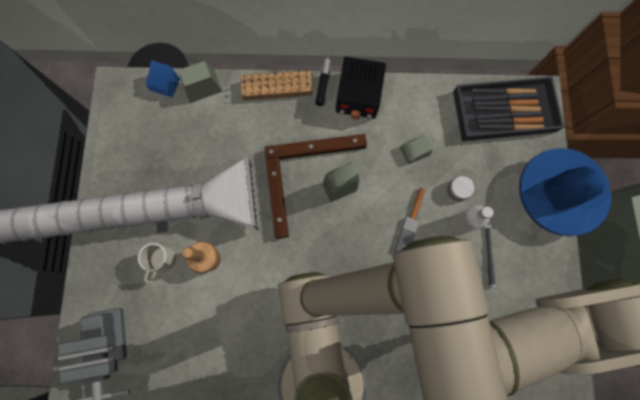

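The top view shows the corner with its battens at about (265–365, 135–155) and (265–285, 150–235). The stone is near (342, 182), the offcut near (417, 148), and the brush near (410, 215). In the scene view the stone is near (300, 202), with its far face and left end visible.

```bash
cat > h.py <<'E'
import cv2,numpy as np
def cloud(f):
    K=f["intrinsics"];Z=f["z_map"];v,u=np.mgrid[:400,:640]
    P=np.stack([(u-K[0,2])/K[0,0]*Z,(v-K[1,2])/K[1,1]*Z,Z],-1)
    T=np.linalg.inv(f["world_to_cam"]);W=P@T[:3,:3].T+T[:3,3]
    W[Z<=0]=np.nan;return W
E
python3 - <<'E'
from h import *
for n in("scene","top"):
    f=dict(np.load(f"{n}0.npz"));W=cloud(f);img=f["img"];hsv=cv2.cvtColor(img,cv2.COLOR_BGR2HSV)
    z=W[...,2];box=(W[...,0]>.3)&(W[...,0]<.8)&(W[...,1]>-.35)&(W[...,1]<.2)
    print(n,"bench z",np.nanmedian(z[box&(abs(z)<.02)]), np.nanstd(z[box&(abs(z)<.02)]))
    # clusters
    m=(box&(z>.012)).astype(np.uint8)
    k,l,s,c=cv2.connectedComponentsWithStats(m)
    for i in range(1,k):
        if s[i,4]>30:
            p=W[l==i];print(s[i],c[i].round(0),"xyz lo",np.percentile(p,2,0).round(3),"hi",np.percentile(p,98,0).round(3),"hsv",np.median(hsv[l==i],0))
E
```

```text
scene bench z 0.0009343419609493253 0.00413929694405605
[ 283    0   44   59 1127] [308.  18.] xyz lo [ 0.3   -0.189  0.484] hi [ 0.337 -0.087  0.65 ] hsv [26. 89. 70.]
[350 144  13  14  80] [356. 150.] xyz lo [0.3   0.013 0.104] hi [0.306 0.056 0.169] hsv [ 28.5 104.   63. ]
[241 158  49  34 367] [268. 173.] xyz lo [ 0.369 -0.285  0.013] hi [ 0.56  -0.208  0.025] hsv [ 16.  16. 133.]
[ 287  181   28   43 1067] [300. 203.] xyz lo [ 0.531 -0.068  0.017] hi [0.604 0.007 0.178] hsv [39. 46. 94.]
[ 256  198  115   72 2062] [322. 241.] xyz lo [ 0.42  -0.107  0.015] hi [0.721 0.181 0.04 ] hsv [ 10. 172.  90.]
[212 204  27  20 425] [225. 213.] xyz lo [ 0.649 -0.305  0.014] hi [ 0.722 -0.23   0.051] hsv [ 39.  46. 124.]
[232 238  27  17  88] [243. 245.] xyz lo [ 0.776 -0.147  0.058] hi [ 0.8   -0.056  0.1  ] hsv [23. 27. 48.]
top bench z -0.00010643086571626714 0.0037958070549799785
[336 100  44  20 665] [358. 109.] xyz lo [ 0.772 -0.149  0.018] hi [ 0.8   -0.031  0.098] hsv [30. 32. 24.]
[ 264  134  103  105 2561] [299. 169.] xyz lo [ 0.411 -0.108  0.018] hi [0.712 0.177 0.039] hsv [ 10. 154.  71.]
[401 135  31  28 554] [416. 149.] xyz lo [ 0.643 -0.31   0.015] hi [ 0.711 -0.232  0.049] hsv [ 43.  34. 107.]
[323 163  36  39 964] [341. 181.] xyz lo [ 0.517 -0.085  0.021] hi [0.578 0.004 0.179] hsv [43. 34. 72.]
[ 392  188   84   72 2025] [429. 241.] xyz lo [ 0.3   -0.282  0.014] hi [ 0.54  -0.092  0.686] hsv [ 19.  49. 126.]
[252 206   7  24 105] [255. 220.] xyz lo [0.421 0.19  0.042] hi [0.472 0.2   0.129] hsv [ 15.   7. 111.]
```

```bash
python3 - <<'E'
from h import *
a=cv2.resize(cv2.imread("pics/scene0.png")[150:290,200:420],None,fx=3.5,fy=3.5,interpolation=cv2.INTER_CUBIC)
cv2.imwrite("pics/sc_crop.png",a)
a=cv2.resize(cv2.imread("pics/top0.png")[120:270,240:450],None,fx=3.7,fy=3.7,interpolation=cv2.INTER_CUBIC)
cv2.imwrite("pics/top_crop.png",a)
E
```

```text
(no output)
```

View pics/sc_crop.png

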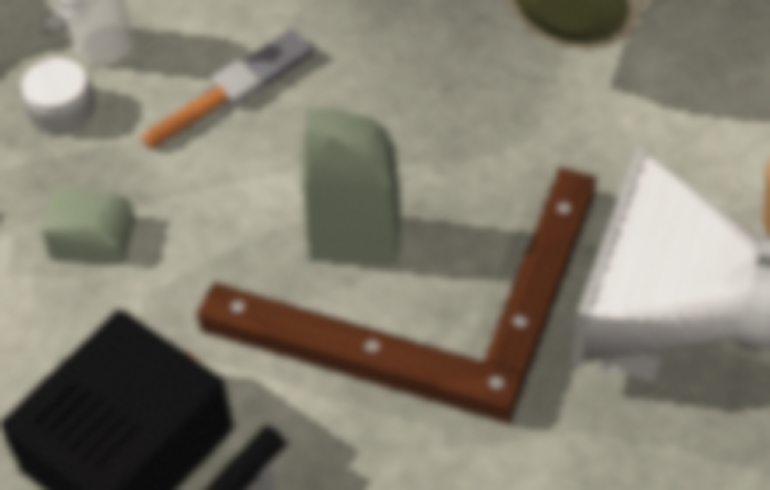

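View pics/top_crop.png

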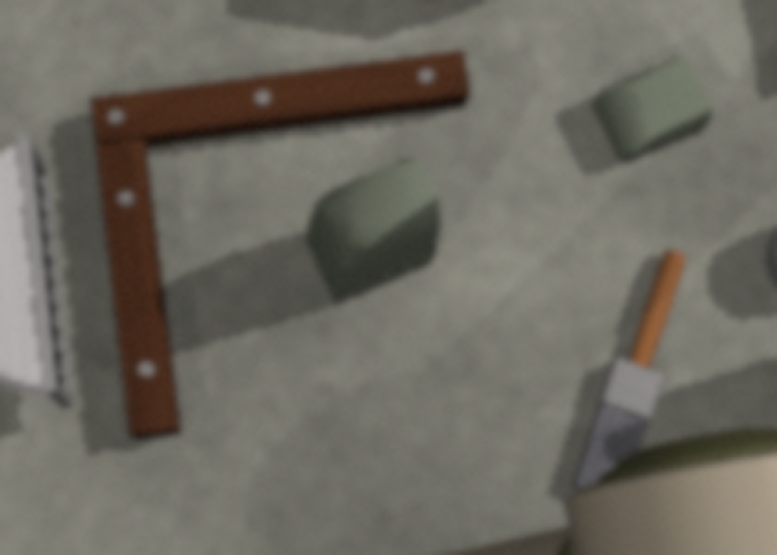

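The crops show the fence turned a few degrees and the stone turned roughly 15–20° clockwise relative to it. The brush lies in front and to the right. Next I fit the lines and planes.

```bash
cat >> h.py <<'E'
def brown(f):
    h=cv2.cvtColor(f["img"],cv2.COLOR_BGR2HSV);return (h[...,0]<16)&(h[...,1]>110)&(h[...,2]<150)
def rect(p): # min-area rect
    return cv2.minAreaRect((p*1000).astype(np.float32))
E
python3 - <<'E'
from h import *
for n in("scene","top"):
    f=dict(np.load(f"{n}0.npz"));W=cloud(f)
    z=W[...,2]
    m=brown(f)&(W[...,0]>.38)&(W[...,0]<.76)&(W[...,1]>-.15)&(W[...,1]<.22)&(z>.026)&(z<.042)
    m=cv2.morphologyEx(m.astype(np.uint8),cv2.MORPH_CLOSE,np.ones((3,3)))>0
    # ray cast of top-face pixels onto z=34mm for exact planar coords
    K=f["intrinsics"];T=np.linalg.inv(f["world_to_cam"])
    v,u=np.nonzero(m);d=np.c_[(u-K[0,2])/K[0,0],(v-K[1,2])/K[1,1],np.ones(len(u))]@T[:3,:3].T
    s=(.034-T[2,3])/d[:,2];P=(T[:3,3]+s[:,None]*d)[:,:2]
    print(n,len(P),"z med",np.nanmedian(z[m]))
    yaw=0
    # iterative: centre lines of both battens by PCA
    cor=P[np.argmax(P.sum(1))]; print("far-left",cor)
    back=P[(P[:,1]<.10)]; side=P[P[:,0]<.60]
    for nm,Q in(("back",back),("side",side)):
        c=Q.mean(0);_,_,V=np.linalg.svd(Q-c);d=V[0]
        nrm=np.array([-d[1],d[0]]);w=(Q-c)@nrm
        print(nm,"c",c.round(4),"dir",np.degrees(np.arctan2(d[1],d[0])).round(2),"width",(np.sqrt(12)*w.std()).round(4),"len",np.ptp((Q-c)@d).round(3))
E
```

```text
scene 1642 z med 0.034164202182707326
far-left [0.68220181 0.18852247]
back c [ 0.6943 -0.0065] dir 99.34 width 0.0409 len 0.22
side c [0.509  0.1438] dir 9.52 width 0.0394 len 0.194
top 2061 z med 0.03368884344443335
far-left [0.67335498 0.18183207]
back c [ 0.684  -0.0073] dir 98.93 width 0.0396 len 0.221
side c [0.4982 0.1403] dir -170.88 width 0.0368 len 0.2
```

```bash
python3 - <<'E'
from h import *
rng=np.random.default_rng(0)
for n in("scene","top"):
    f=dict(np.load(f"{n}0.npz"));W=cloud(f);z=W[...,2]
    m=(W[...,0]>.49)&(W[...,0]<.63)&(W[...,1]>-.11)&(W[...,1]<.035)&(z>.008)
    h=cv2.cvtColor(f["img"],cv2.COLOR_BGR2HSV)
    m&=~brown(f)
    for lo,hi in((.008,.05),(.05,.1),(.1,.2)):
        p=W[m&(z>lo)&(z<hi)];
        if len(p)<10: continue
        print(n,lo,hi,len(p),p[:,:2].min(0).round(3),p[:,:2].max(0).round(3))
    p=W[m&(z<.14)];idx=np.arange(len(p))
    for _ in range(3):
        best=0
        for t in range(2000):
            i=rng.choice(len(p),2,replace=False);d=p[i[1],:2]-p[i[0],:2]
            L=np.hypot(*d)
            if L<.01: continue
            nr=np.array([-d[1],d[0]])/L;e=abs((p[:,:2]-p[i[0],:2])@nr)<.0025
            if e.sum()>best: best=e.sum();b=e
        if best<20:break
        q=p[b];c=q.mean(0);_,_,V=np.linalg.svd(q[:,:2]-c[:2]);d=V[0]
        print("plane",best,"c",c.round(4),"dir",np.degrees(np.arctan2(d[1],d[0])).round(1),"span",np.ptp((q[:,:2]-c[:2])@d).round(3),"ends",(c[:2]+d*((q[:,:2]-c[:2])@d).min()).round(3),(c[:2]+d*((q[:,:2]-c[:2])@d).max()).round(3))
        p=p[~b]
E
```

```text
scene 0.008 0.05 206 [ 0.524 -0.067] [0.63  0.019]
scene 0.05 0.1 260 [ 0.518 -0.068] [0.608 0.01 ]
scene 0.1 0.2 626 [ 0.521 -0.08 ] [0.606 0.007]
plane 459 c [ 0.5871 -0.0278  0.0716] dir 115.0 span 0.086 ends [ 0.605 -0.067] [0.569 0.011]
plane 119 c [ 0.5824 -0.0279  0.1038] dir 115.4 span 0.085 ends [ 0.602 -0.068] [0.565 0.009]
plane 62 c [ 0.593  -0.0319  0.0563] dir 115.0 span 0.086 ends [ 0.609 -0.065] [0.572 0.012]
top 0.008 0.05 106 [ 0.514 -0.092] [0.568 0.011]
top 0.05 0.1 150 [ 0.514 -0.091] [0.565 0.009]
top 0.1 0.2 719 [ 0.516 -0.088] [0.59  0.006]
plane 277 c [ 0.532  -0.0516  0.0795] dir 114.9 span 0.086 ends [ 0.55  -0.092] [ 0.514 -0.014]
plane 120 c [ 0.5423 -0.0026  0.0774] dir -154.8 span 0.054 ends [0.568 0.01 ] [ 0.519 -0.014]
plane 29 c [ 0.543  -0.0077  0.1317] dir -156.5 span 0.053 ends [0.569 0.004] [ 0.521 -0.017]
```

The scene and top views disagree by about 9 mm in x for the fence. I'll check this with features seen in both views (the screw heads) and with the robot itself.

```bash
cat >> h.py <<'E'
def cast(f,uv,z):
    K=f["intrinsics"];T=np.linalg.inv(f["world_to_cam"]);uv=np.atleast_2d(uv)
    d=np.c_[(uv[:,0]-K[0,2])/K[0,0],(uv[:,1]-K[1,2])/K[1,1],np.ones(len(uv))]@T[:3,:3].T
    s=(z-T[2,3])/d[:,2];return T[:3,3]+s[:,None]*d
E
python3 - <<'E'
from h import *
for n in("scene","top"):
    f=dict(np.load(f"{n}0.npz"));W=cloud(f);z=W[...,2];b=brown(f).astype(np.uint8)
    roi=(W[...,0]>.38)&(W[...,0]<.76)&(W[...,1]>-.16)&(W[...,1]<.22)
    h=cv2.cvtColor(f["img"],cv2.COLOR_BGR2HSV)
    fence=cv2.morphologyEx(b*roi.astype(np.uint8),cv2.MORPH_CLOSE,np.ones((7,7)))
    g=f["img"][...,0].astype(float); # blue channel bright at screws
    sc=((g>cv2.GaussianBlur(g,(0,0),5)+25)&(cv2.erode(fence,np.ones((3,3)))>0)).astype(np.uint8)
    k,l,s,c=cv2.connectedComponentsWithStats(sc)
    for i in range(1,k):
        if s[i,4]<3: continue
        w=np.where(l==i,g-60,0).clip(0);uu=(w.sum(0)@np.arange(640))/w.sum();vv=(w.sum(1)@np.arange(400))/w.sum()
        print(n,"screw",round(uu,1),round(vv,1),s[i,4],cast(f,[uu,vv],.034)[0].round(4),"cloud",np.nanmedian(W[l==i],0).round(4))
    # tin top: white, offset
    m=(W[...,0]>.5)&(W[...,0]<.66)&(W[...,1]>-.42)&(W[...,1]<-.3)&(z>.04)&(z<.05)
    if m.sum()>5:
        print("tin",m.sum(),np.nanmedian(W[m],0).round(4),(W[m].min(0)/2+W[m].max(0)/2).round(4))
    m=(W[...,0]>.35)&(W[...,0]<.55)&(W[...,1]>.2)&(W[...,1]<.4)&(z>.18);
    if m.sum()>3: print("mallet",m.sum(),W[m].mean(0))
    # bench depth tilt
    m=(W[...,0]>.2)&(W[...,0]<.85)&(abs(W[...,1])<.35)&(abs(z)<.012);A=np.c_[W[m][:,:2],np.ones(m.sum())];print("bench plane",np.linalg.lstsq(A,z[m],rcond=None)[0])
E
```

```text
scene screw 360.6 208.9 9 [0.454  0.1326 0.034 ] cloud [0.4541 0.1335 0.0359]
scene screw 267.4 237.2 10 [ 0.7019 -0.0861  0.034 ] cloud [ 0.7028 -0.0863  0.034 ]
scene screw 348.1 241.3 12 [0.5922 0.1543 0.034 ] cloud [0.5922 0.1552 0.0337]
scene screw 305.7 248.5 11 [0.681  0.0465 0.034 ] cloud [0.6827 0.0446 0.0342]
scene screw 341.3 258.8 15 [0.6613 0.1649 0.034 ] cloud [0.6614 0.1648 0.035 ]
tin 164 [ 0.5626 -0.3954  0.0457] [ 0.5625 -0.3934  0.045 ]
mallet 50 [0.35349352 0.34010535 0.19672595]
bench plane [ 8.12237005e-04 -9.50485351e-05  3.06277220e-04]
top screw 354.7 140.0 11 [ 0.701  -0.0855  0.034 ] cloud [ 0.7007 -0.0862  0.0344]
top screw 310.5 146.0 12 [0.6794 0.0478 0.034 ] cloud [0.6794 0.0478 0.0352]
top screw 270.9 151.0 9 [0.6611 0.1664 0.034 ] cloud [0.6612 0.1663 0.0331]
top screw 273.5 173.0 12 [0.5927 0.1558 0.034 ] cloud [0.5927 0.1557 0.035 ]
top screw 279.1 219.3 16 [0.4534 0.1339 0.034 ] cloud [0.4529 0.1343 0.0339]
tin 311 [ 0.5583 -0.3964  0.0446] [ 0.5595 -0.3938  0.045 ]
mallet 8 [0.35189578 0.33655366 0.20010538]
bench plane [-0.00037071  0.00095224  0.00011224]
```

Screw heads agree to within 2 mm between views, so the cameras are fine and the earlier shift came from the mask and side faces. From the screws, yaw is about 9.0° and the corner is near (0.644, 0.143). I'll check the batten edges in that frame and the stone's foot edges.

```bash
cat >> h.py <<'E'
YAW=np.radians(9.0);C=np.array([.6444,.1428])
def tofence(P): d=np.asarray(P)[...,:2]-C;c,s=np.cos(YAW),np.sin(YAW);return np.stack([d[...,0]*c+d[...,1]*s,-d[...,0]*s+d[...,1]*c],-1)
def fromfence(Q): c,s=np.cos(YAW),np.sin(YAW);Q=np.asarray(Q);return C+np.stack([Q[...,0]*c-Q[...,1]*s,Q[...,0]*s+Q[...,1]*c],-1)
def proj(f,P):
    P=np.atleast_2d(P);q=P@f["world_to_cam"][:3,:3].T+f["world_to_cam"][:3,3];q=q@f["intrinsics"].T;return q[:,:2]/q[:,2:]
E
python3 - <<'E'
from h import *
for n in("scene","top"):
    f=dict(np.load(f"{n}0.npz"))
    R=f["img"][...,2].astype(np.float32)-f["img"][...,1].astype(np.float32)
    def prof(axis,along):
        t=np.arange(-.03,.07,.002);out=[]
        for a in along:
            q=np.array([[x,a] if axis==0 else [a,x] for x in t]);P=np.c_[fromfence(q),np.full(len(t),.034)]
            uv=proj(f,P).astype(np.float32);out.append(cv2.remap(R,uv[:,0].reshape(1,-1),uv[:,1].reshape(1,-1),cv2.INTER_LINEAR)[0])
        o=np.median(out,0);hi=np.percentile(o,85);lo=np.percentile(o,5);h=(hi+lo)/2;ab=o>h
        cr=[round(1000*(t[i]+(h-o[i])/(o[i+1]-o[i])*.002),1) for i in range(len(t)-1) if ab[i]!=ab[i+1]];return cr
    print(n,"back x edges",prof(0,np.arange(-.12,-.06,.005)),prof(0,np.arange(-.22,-.17,.005)),"side y edges",prof(1,np.arange(-.18,-.13,.005)),prof(1,np.arange(-.09,-.03,.005)))
    W=cloud(f);z=W[...,2]
    # Overlay predicted
    img=f["img"].copy()
    for ln in([[-.0,-.27],[0,0],[-.24,0]],):
        uv=proj(f,np.c_[fromfence(np.array(ln)),[.034]*3]);cv2.polylines(img,[np.round(uv*8).astype(np.int32)],False,(0,255,255),1,cv2.LINE_AA,3)
    # stone hyp
    a=np.radians(25);
    if n=="scene":
        c0=None
    cv2.imwrite(f"pics/{n}_ov.png",img)
# stone: plane offsets along its normal by height
a=np.radians(25.0);nx=np.array([np.cos(a),np.sin(a)]);ny=np.array([-np.sin(a),np.cos(a)])
for n in("scene","top"):
    f=dict(np.load(f"{n}0.npz"));W=cloud(f);z=W[...,2]
    m=(W[...,0]>.49)&(W[...,0]<.63)&(W[...,1]>-.11)&(W[...,1]<.035)&(z>.006)&~brown(f)
    for lo in np.arange(.005,.18,.015):
        p=W[m&(z>lo)&(z<=lo+.015)]
        if len(p)<8: continue
        X=p[:,:2]@nx;Y=p[:,:2]@ny
        print(n,lo.round(3),len(p),"X",np.percentile(X,[3,20,50,80,97]).round(4),"Y",np.percentile(Y,[3,20,50,80,97]).round(4))
E
```

```text
scene back x edges [np.float64(4.5), np.float64(51.1)] [np.float64(3.9), np.float64(50.4)] side y edges [np.float64(1.6), np.float64(40.4)] [np.float64(0.7), np.float64(40.6)]
top back x edges [np.float64(-2.1), np.float64(37.6)] [np.float64(-2.6), np.float64(37.1)] side y edges [np.float64(1.3), np.float64(39.5)] [np.float64(1.0), np.float64(39.5)]
scene 0.005 81 X [0.4797 0.5171 0.5204 0.523  0.5485] Y [-0.3316 -0.3004 -0.2662 -0.2352 -0.2143]
scene 0.02 72 X [0.5147 0.5193 0.5206 0.5227 0.5253] Y [-0.3156 -0.2986 -0.2722 -0.2482 -0.2314]
scene 0.035 75 X [0.4768 0.5188 0.5205 0.5224 0.5239] Y [-0.3124 -0.298  -0.2712 -0.241  -0.2307]
scene 0.05 82 X [0.4715 0.5175 0.5198 0.5225 0.5246] Y [-0.3137 -0.2999 -0.2706 -0.2403 -0.231 ]
scene 0.065 75 X [0.4967 0.5187 0.5204 0.5219 0.5239] Y [-0.3153 -0.2988 -0.2693 -0.2429 -0.2317]
scene 0.08 83 X [0.4821 0.5174 0.5199 0.5214 0.5239] Y [-0.3117 -0.2948 -0.2686 -0.2405 -0.2319]
scene 0.095 79 X [0.4714 0.5169 0.5193 0.5213 0.5231] Y [-0.3125 -0.2973 -0.271  -0.2407 -0.2325]
scene 0.11 88 X [0.4791 0.5148 0.5192 0.5208 0.5227] Y [-0.3124 -
[... 874 characters left out ...]
2903 -0.2514 -0.2314 -0.2307]
top 0.08 50 X [0.4592 0.4599 0.4603 0.4828 0.5098] Y [-0.3067 -0.2889 -0.246  -0.2315 -0.231 ]
top 0.095 45 X [0.4595 0.4599 0.4605 0.4798 0.5102] Y [-0.3084 -0.2859 -0.2513 -0.2321 -0.2316]
top 0.11 65 X [0.4597 0.4603 0.4614 0.492  0.5134] Y [-0.3086 -0.2834 -0.239  -0.2332 -0.232 ]
top 0.125 84 X [0.4605 0.4613 0.4637 0.4897 0.5124] Y [-0.3089 -0.2858 -0.244  -0.236  -0.2344]
top 0.14 120 X [0.4618 0.4631 0.4709 0.4969 0.5115] Y [-0.3048 -0.2713 -0.2469 -0.2403 -0.2376]
top 0.155 239 X [0.4645 0.4685 0.4795 0.4954 0.5084] Y [-0.3035 -0.2798 -0.2639 -0.2529 -0.2453]
top 0.17 179 X [0.4699 0.4782 0.4889 0.4993 0.5052] Y [-0.3071 -0.3011 -0.2907 -0.2786 -0.2684]
```

Measurements:
- **Stone:** 60.8 mm deep, as it should be. Its left end is at own Y = −0.230. The centre is about (0.560, −0.041) and the yaw is 25°, which is 16° to the fence.
- **Fence:** corner near (0.644, 0.143), yaw 9°.
- **Distance to go:** about +82 mm along fence x, +125 mm along fence y, and a −16° turn.

The body of a vertical hand would hit the 180 mm stone, so I'll tilt the fingers about 40° forward and push with both tips about 50 mm apart.

First I move over to the near side, staying high.

Call:
servo_tool([
  [0.4, 30, -24, 0, 0, 0, 0],
  [0.4, 31, -24, 0, 0, 0, 0],
  [0.4, 31, -24, 0, 0, 0, 0],
  [0.4, 31, -24, 0, 0, 0, 0],
  [0.4, 31, -24, 0, 0, 0, 0],
  [0.4, 31, -24, 0, 0, 0, 0],
  [0.4, 31, -24, 0, 0, 0, 0],
  [0.4, 31, -24, 0, 0, 0, 0],
  [0.4, 31, -24, 0, 0, 0, 0],
  [0.4, 31, -24, 0, 0, 0, 0],
  [0.4, 30, -24, 0, 0, 0, 0],
  [0.4, 30, -24, 0, 0, 0, 0],
], grip_force=40)

```text
time_s: 1.3
tcp_pos: [0.4421, -0.0965, 0.1947]
tcp_rot: [-180.0, 0.0, 22.8]
contact_force: [0.4, -0.8, -0.5]
grip_width: 0.0508
```

Call:
servo_tool([
  [0.4, 0, 0, 0, 0, 8, -1],
  [0.4, 0, 0, 0, 0, 8, -1],
  [0.4, 0, 0, 0, 0, 8, 0],
  [0.4, 0, 0, 0, 0, 8, 0],
  [0.4, 0, 0, 0, 0, 8, 0],
  [0.4, 0, 0, 0, 0, 0, 0],
  [0.4, 0, 0, 0, 0, 0, 0],
])

```text
time_s: 2.0
tcp_pos: [0.4415, -0.0988, 0.1946]
tcp_rot: [179.7, -39.8, 24.9]
contact_force: [0.5, -0.9, 0.8]
grip_width: 0.0511
```

```bash
cat >> h.py <<'E'
from scipy.spatial.transform import Rotation as Ro
def snap(arm,tag):
    for n in("scene","top"):
        f=arm.grab_frame(n);cv2.imwrite(f"pics/{n}{tag}.png",f["img"]);np.savez(f"{n}{tag}.npz",**f)
    a=cv2.imread(f"pics/scene{tag}.png")[130:290,190:430];b=cv2.imread(f"pics/top{tag}.png")[110:270,230:470]
    cv2.imwrite(f"pics/both{tag}.png",cv2.resize(np.vstack([a,b])[:, :],None,fx=1.85,fy=1.85,interpolation=cv2.INTER_CUBIC))
def rep(arm):
    s=arm.state();R=Ro.from_euler("xyz",s["tcp_rot"],degrees=True).as_matrix()
    print("t",round(s["time_s"],2),"tcp",s["tcp_pos"].round(4),"fence",(tofence(s["tcp_pos"])*1000).round(1),"rot",s["tcp_rot"].round(1),"F",s["contact_force"].round(1),"w",round(s["grip_width"],4),"j",s["joint_pos"].round(0))
    az=np.degrees(np.arctan2(R[1,2],R[0,2]));print("tool z az",az.round(1),"tilt",np.degrees(np.arccos(-R[2,2])).round(1),"tool y",R[:,1].round(3))
    return s,R
def plan(arm,goal_xyz,az,tilt,n=None):
    s,R=rep(arm);a,t=np.radians(az),np.radians(tilt)
    zv=np.array([np.cos(a)*np.sin(t),np.sin(a)*np.sin(t),-np.cos(t)]);yv=np.array([np.sin(a),-np.cos(a),0]);G=np.c_[np.cross(yv,zv),yv,zv]
    d=R.T@(np.array(goal_xyz)-s["tcp_pos"])*1000;w=np.degrees(Ro.from_matrix(R.T@G).as_rotvec())
    print("tool shift mm",d.round(1),"turn",w.round(2))
def fdir(arm):
    s,R=rep(arm);c,q=np.cos(YAW),np.sin(YAW)
    for nm,v in(("fence +x",[c,q,0]),("fence +y",[-q,c,0]),("up",[0,0,1])): print(nm,"in tool",(R.T@np.array(v)).round(3))
E
python3 - <<'E'
from station import arm
from h import *
snap(arm,"1");plan(arm,[.470,-.083,.10],25,40)
E
```

```text
t 2.1 tcp [ 0.4422 -0.0981  0.1952] fence [-237.4 -206.3] rot [179.6 -39.9  25.1] F [-0.7 -0.3  1.1] w 0.051 j [-54.   3. 113.  45.  64. -10.]
tool z az 24.5 tilt 39.9 tool y [ 0.421 -0.907  0.005]
tool shift mm [-36.8  -2.5  93.3] turn [0.32 0.12 0.11]
```

View pics/both1.png

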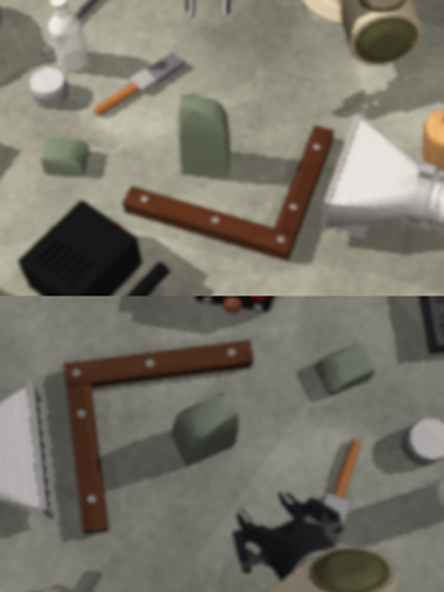

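The hand hovers on the near side of the stone. The top half of the picture is the scene view, in which the hand is out of the crop. The bottom half is the top view, with the fingers at about (290–330, 500). I'll zoom in before descending.

```bash
python3 - <<'E'
from h import *
a=cv2.imread("pics/scene1.png")[60:230,200:400];b=cv2.imread("pics/top1.png")[150:320,300:500]
cv2.imwrite("pics/z1.png",cv2.resize(np.hstack([a,b]),None,fx=2,fy=2,interpolation=cv2.INTER_CUBIC))
for n in("scene","top"):
    f=dict(np.load(n+"1.npz"));print(n,proj(f,[.4422,-.0981,.1952]))
E
```

```text
scene [[301.66967562 150.90044346]]
top [[365.25287781 214.98599085]]
```

View pics/z1.png

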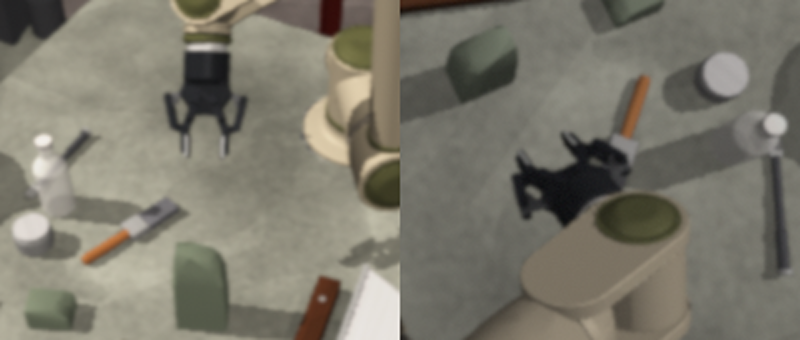

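```bash
python3 - <<'E'
from h import *
p0=np.array([.4422,-.0981,.1952]);R=Ro.from_euler("xyz",[179.6,-39.9,25.1],degrees=True).as_matrix()
for n in("scene","top"):
    f=dict(np.load(n+"1.npz"));W=cloud(f);L=(W-p0)@R*1000
    m=(abs(L[...,0])<60)&(abs(L[...,1])<70)&(L[...,2]>-120)&(L[...,2]<25)&(W[...,2]>.05)
    q=L[m];print(n,m.sum(),"z max pct",np.percentile(q[:,2],[90,97,99,100]).round(1))
    for lo in range(-110,20,10):
        s=q[(q[:,2]>lo)&(q[:,2]<=lo+10)]
        if len(s)>3: print(lo,len(s),"x",np.percentile(s[:,0],[3,50,97]).round(0),"y",np.percentile(s[:,1],[3,25,50,75,97]).round(0))
    for k in(-20,-10,0): print(k,proj(f,p0+R[:,2]*k/1000).round(1))
E
```

```text
scene 362 z max pct [-57.1 -47.3 -42.1 -40.3]
-110 60 x [-11.  13.  21.] y [-60. -33.  19.  34.  59.]
-100 60 x [-11.  10.  19.] y [-58. -43.  -1.  38.  55.]
-90 54 x [-2. 10. 16.] y [-53. -39.  26.  39.  52.]
-80 30 x [-7.  8. 16.] y [-39. -33.  -1.  30.  36.]
-70 31 x [-9.  7. 15.] y [-39. -32. -27.  29.  36.]
-60 27 x [ 1.  8. 15.] y [-40. -33. -27.  29.  35.]
-50 18 x [-2. 10. 15.] y [-35. -31. -27.  27.  34.]
-20 [[301.8 144.8]]
-10 [[301.7 147.9]]
0 [[301.7 150.9]]
top 510 z max pct [-57.9 -48.1 -44.2 -40.2]
-110 93 x [-11.  10.  17.] y [-60. -33. -28.  46.  57.]
-100 142 x [-10.   5.  13.] y [-56. -40.  26.  44.  53.]
-90 50 x [-7. 11. 13.] y [-49. -38. -30.  33.  48.]
-80 25 x [-9. 10. 11.] y [-38. -30.  24.  26.  33.]
-70 37 x [-5.  7. 11.] y [-41. -35. -28.  25.  34.]
-60 32 x [-9.  7. 11.] y [-41. -34.  24.  27.  37.]
-50 27 x [-8.  7. 11.] y [-39. -32.  24.  27.  34.]
-20 [[368.1 218.6]]
-10 [[366.7 216.8]]
0 [[365.3 215. ]]
```

Both cameras put the fingertips about 40 mm behind the reported TCP, where I expected 5–8 mm. I'll close the fingers here, clear of everything, and measure again before trusting any height.

Call:
servo_tool([
  [1, 0, 0, 0, 0, 0, 0],
  [1, 0, 0, 0, 0, 0, 0],
  [1, 0, 0, 0, 0, 0, 0],
  [1, 0, 0, 0, 0, 0, 0],
  [1, 0, 0, 0, 0, 0, 0],
  [1, 0, 0, 0, 0, 0, 0],
  [1, 0, 0, 0, 0, 0, 0],
])

```text
time_s: 2.8
tcp_pos: [0.4418, -0.0982, 0.1948]
tcp_rot: [179.6, -40.0, 25.0]
contact_force: [0.2, 0.6, -0.1]
grip_width: -0.0001
```

```bash
cat >> h.py <<'E'
def tips(arm,tag,zmin=.03):
    s=arm.state();p0=s["tcp_pos"];R=Ro.from_euler("xyz",s["tcp_rot"],degrees=True).as_matrix();print("tcp",p0.round(4),s["tcp_rot"].round(1),s["grip_width"])
    for n in("scene","top"):
        f=arm.grab_frame(n);np.savez(f"{n}{tag}.npz",**f);cv2.imwrite(f"pics/{n}{tag}.png",f["img"])
        W=cloud(f);L=(W-p0)@R*1000
        m=(abs(L[...,0])<60)&(abs(L[...,1])<70)&(L[...,2]>-180)&(L[...,2]<25)&(W[...,2]>zmin)
        q=L[m];print(n,m.sum())
        for lo in range(-180,20,10):
            t=q[(q[:,2]>lo)&(q[:,2]<=lo+10)]
            if len(t)>3: print(lo,len(t),"x",np.percentile(t[:,0],[3,50,97]).round(0),"y",np.percentile(t[:,1],[3,25,50,75,97]).round(0))
E
python3 - <<'E'
from station import arm
from h import *
print("pinch",arm.pinch_z);tips(arm,"2",.05)
E
```

```text
pinch 0.0187
tcp [ 0.4418 -0.0982  0.1948] [179.6 -40.   25. ] -0.00014836529001410856
scene 886
-180 77 x [12. 34. 41.] y [-37. -19.  -3.  12.  33.]
-170 76 x [ 8. 23. 41.] y [-36. -19.   1.  19.  35.]
-160 73 x [ 5. 11. 18.] y [-37. -21.  -2.  18.  34.]
-150 84 x [ 3. 12. 22.] y [-42. -26.  -5.  17.  37.]
-140 97 x [ 1. 12. 26.] y [-47. -25.  -5.  21.  45.]
-130 109 x [ 1. 12. 21.] y [-60. -28.   1.  27.  56.]
-120 81 x [ 1. 13. 21.] y [-56. -22.   1.  20.  52.]
-110 62 x [-15.  13.  20.] y [-48. -17.   3.  32.  46.]
-100 65 x [-6. 12. 18.] y [-42. -22.   3.  23.  36.]
-90 57 x [-1. 12. 17.] y [-33. -19.   0.  13.  29.]
-80 29 x [ 1. 10. 16.] y [-17. -10.  -3.   6.  13.]
-70 25 x [ 4. 10. 16.] y [-13. -10.  -4.   3.  10.]
-60 23 x [ 2. 11. 19.] y [-14.  -8.  -4.   4.  10.]
-50 24 x [ 4. 11. 16.] y [-13.  -8.  -1.   2.   9.]
-40 4 x [ 7.  8. 10.] y [-7. -5. -2.  1.  5.]
top 1047
-180 92 x [ 4. 32. 38.] y [-39. -27. -13.   5.  30.]
-170 42 x [-4. 29. 37.] y [-39. -35. -23.  -4.  16.]
-160 28 x [-6.  9. 12.] y [-42. -39. -37. -33.  35.]
-150 77 x [-6. 11. 20.] y [-44. -38. -24.   8.  38.]
-140 150 x [-8.  9. 20.] y [-59. -46. -14.  25.  54.]
-130 171 x [-9. 10. 18.] y [-62. -48.  -4.  43.  58.]
-120 103 x [ 1. 12. 18.] y [-53. -20.   3.  37.  49.]
-110 90 x [-8. 11. 18.] y [-47. -35.   2.  32.  45.]
-100 117 x [-9.  8. 14.] y [-39. -28. -17.  25.  35.]
-90 72 x [-6. 11. 15.] y [-29. -11.   2.  15.  30.]
-80 25 x [ 1. 10. 13.] y [-18.  -9.  -1.   0.   7.]
-70 28 x [ 3.  8. 11.] y [-15. -10.  -5.   3.  11.]
-60 28 x [-1.  9. 12.] y [-15. -12.  -7.   2.   8.]
-50 22 x [ 5.  9. 12.] y [-12.  -8.  -2.   3.  11.]
```

```bash
python3 - <<'E'
from h import *
p0=np.array([.2135,-.5065,.1943]);R=Ro.from_euler("xyz",[-179.93,0,22.85],degrees=True).as_matrix()
f=dict(np.load("scene0.npz"));W=cloud(f);L=(W-p0)@R*1000
m=(abs(L[...,0])<60)&(abs(L[...,1])<75)&(L[...,2]>-180)&(L[...,2]<60)&(W[...,2]>.05)
q=L[m]
for lo in range(-180,60,10):
    t=q[(q[:,2]>lo)&(q[:,2]<=lo+10)]
    if len(t)>2: print(lo,len(t),"x",np.percentile(t[:,0],[3,50,97]).round(0),"y",np.percentile(t[:,1],[3,25,50,75,97]).round(0))
print(proj(f,p0))
E
```

```text
-180 56 x [-3. 32. 42.] y [-38. -29. -13.   4.  25.]
-170 21 x [-0. 19. 35.] y [-39. -36. -28.  -9.  23.]
-160 69 x [-11.   9.  17.] y [-67. -52. -23.  53.  64.]
-150 105 x [-2. 11. 22.] y [-70. -37. -13.  29.  61.]
-140 79 x [-3. 12. 23.] y [-72. -54.  -6.  25.  65.]
-130 70 x [-3. 13. 23.] y [-73. -34.  -2.  25.  65.]
-120 84 x [-14.  11.  18.] y [-72. -41. -17.  31.  66.]
-110 68 x [-10.  10.  18.] y [-73. -56. -33.  55.  66.]
-100 29 x [-11.  11.  16.] y [-68. -53. -45.  47.  65.]
-90 24 x [-9.  9. 17.] y [-57. -48.  42.  45.  55.]
-80 22 x [-6.  9. 18.] y [-58. -55. -48.  42.  53.]
-70 24 x [-9.  8. 18.] y [-57. -51.  39.  44.  53.]
-60 15 x [-5.  8. 14.] y [-55. -47.  41.  45.  53.]
[[240.10690716  78.18429661]]
```

```bash
python3 - <<'E'
from h import *
a=cv2.imread("pics/scene0.png")[0:120,170:310];b=cv2.imread("pics/scene2.png")[60:180,240:380]
cv2.circle(a,(0,0),1,(0,0,0));f=dict(np.load("scene0.npz"));u=proj(f,[.2135,-.5065,.1943])[0]-[170,0];cv2.circle(a,tuple(int(round(x)) for x in u),1,(0,0,255),-1)
u=proj(f,[.4418,-.0982,.1948])[0]-[240,60];cv2.circle(b,tuple(int(round(x)) for x in u),1,(0,0,255),-1)
cv2.imwrite("pics/z2.png",cv2.resize(np.hstack([a,b]),None,fx=2.8,fy=2.8,interpolation=cv2.INTER_CUBIC))
E
```

View pics/z2.png

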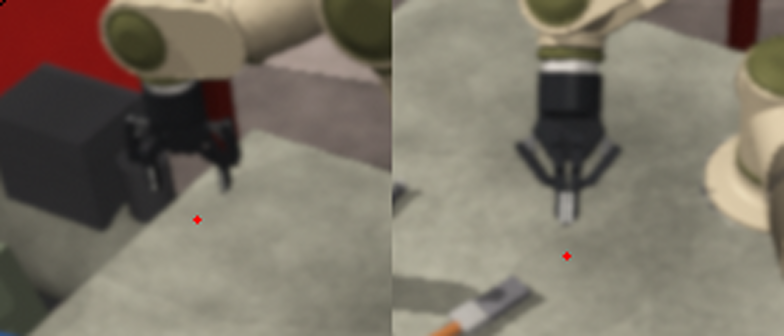

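The offset is consistently about 38 mm along tool z, in both the vertical and tilted poses, both cameras, and open or shut. The real tips lie about 38–40 mm short of the reported TCP. I'll plan by the measured tip and confirm it as I descend.

```bash
cat >> h.py <<'E'
OFF=.040
def plantip(arm,tip,az,tilt):
    a,t=np.radians(az),np.radians(tilt);zv=np.array([np.cos(a)*np.sin(t),np.sin(a)*np.sin(t),-np.cos(t)])
    g=np.array(tip)+OFF*zv;print("goal tcp",g.round(4));plan(arm,g,az,tilt)
E
python3 - <<'E'
from station import arm
from h import *
plantip(arm,[.4963,-.0704,.080],25,40)
plantip(arm,[.4963,-.0704,.016],25,40)
E
```

```text
goal tcp [ 0.5196 -0.0595  0.0494]
t 2.9 tcp [ 0.4418 -0.0982  0.1948] fence [-237.8 -206.3] rot [179.6 -40.   25. ] F [ 0.5  0.6 -0.1] w 0.0 j [-55.   3. 113.  45.  64. -10.]
tool z az 24.5 tilt 40.0 tool y [ 0.42  -0.908  0.005]
tool shift mm [-26.9  -3.1 167.3] turn [0.33 0.   0.04]
goal tcp [ 0.5196 -0.0595 -0.0146]
t 2.9 tcp [ 0.4418 -0.0982  0.1948] fence [-237.8 -206.3] rot [179.6 -40.   25. ] F [ 0.5  0.6 -0.1] w 0.0 j [-55.   3. 113.  45.  64. -10.]
tool z az 24.5 tilt 40.0 tool y [ 0.42  -0.908  0.005]
tool shift mm [-68.1  -3.4 216.3] turn [0.33 0.   0.04]
```

Call:
servo_tool([
  [0.4, -5, -1, 28, 0, 0, 0],
  [0.4, -5, -1, 28, 0, 0, 0],
  [0.4, -5, -1, 28, 0, 0, 0],
  [0.4, -4, 0, 28, 0, 0, 0],
  [0.4, -4, 0, 28, 0, 0, 0],
  [0.4, -4, 0, 27, 0, 0, 0],
  [0.4, 0, 0, 0, 0, 0, 0],
  [0.4, 0, 0, 0, 0, 0, 0],
])

```text
time_s: 3.7
tcp_pos: [0.5193, -0.0595, 0.0496]
tcp_rot: [179.7, -40.0, 25.0]
contact_force: [0.7, -0.7, 1.1]
grip_width: 0.0513
```

```bash
python3 - <<'E'
from station import arm
from h import *
tips(arm,"3",.03);fdir(arm)
a=cv2.imread("pics/scene3.png")[100:270,200:400];b=cv2.imread("pics/top3.png")[120:290,280:480]
cv2.imwrite("pics/z3.png",cv2.resize(np.hstack([a,b]),None,fx=2,fy=2,interpolation=cv2.INTER_CUBIC))
plantip(arm,[.4963,-.0704,.016],25,40)
E
```

```text
tcp [ 0.5193 -0.0595  0.0496] [179.7 -40.   25. ] 0.05125648649653132
scene 800
-180 66 x [11. 33. 43.] y [-36. -21.  -4.  15.  34.]
-170 50 x [ 8. 31. 43.] y [-36. -21.  -1.  20.  33.]
-160 71 x [ 4. 12. 17.] y [-39. -22.  -3.  17.  35.]
-150 95 x [-4. 11. 20.] y [-64. -30.  -7.  20.  52.]
-140 114 x [ 2. 12. 23.] y [-64. -34.  -1.  30.  60.]
-130 86 x [ 4. 13. 23.] y [-65. -25.  -2.  21.  62.]
-120 78 x [-7. 14. 21.] y [-62. -25.  -1.  22.  59.]
-110 52 x [-15.  14.  20.] y [-60. -32.  19.  46.  56.]
-100 58 x [-9. 12. 19.] y [-59. -38.  -2.  41.  56.]
-90 46 x [ 4. 11. 18.] y [-52. -39.  -1.  39.  51.]
-80 23 x [ 3. 10. 15.] y [-39. -34. -29.  29.  36.]
-70 20 x [ 4. 12. 17.] y [-39. -36. -29.  28.  36.]
-60 12 x [ 5. 12. 16.] y [-40. -37. -35. -32. -30.]
-50 7 x [ 9. 10. 18.] y [-36. -34. -33. -30. -30.]
0 5 x [12. 49. 52.] y [-42. -42. -42. -41. -41.]
10 4 x [16. 34. 55.] y [-42. -42. -42. -42. -42.]
top 861
-180 70 x [ 7. 32. 38.] y [-38. -27. -13.   7.  25.]
-170 16 x [ 3. 23. 36.] y [-39. -37. -29. -13.  23.]
-160 14 x [ 2.  8. 13.] y [-42. -39. -37. -32.  37.]
-150 91 x [-8.
[... 778 characters left out ...]
0 x [11. 15. 44.] y [-43. -36.  -9.  14.  36.]
10 37 x [ 1.  7. 52.] y [-43. -39. -16.  16.  39.]
t 3.8 tcp [ 0.5194 -0.0602  0.0505] fence [-155.2 -180.9] rot [179.5 -40.   25.1] F [ 0.5 -0.6  0.4] w 0.0512 j [-40.  25. 118.  68.  39. -31.]
tool z az 24.4 tilt 40.0 tool y [ 0.419 -0.908  0.006]
fence +x in tool [0.736 0.272 0.62 ]
fence +y in tool [ 0.212 -0.962  0.171]
up in tool [ 0.643  0.006 -0.766]
goal tcp [ 0.5196 -0.0595 -0.0146]
t 3.8 tcp [ 0.5194 -0.0602  0.0505] fence [-155.2 -180.9] rot [179.5 -40.   25.1] F [ 0.5 -0.6  0.4] w 0.0512 j [-40.  25. 118.  68.  39. -31.]
tool z az 24.4 tilt 40.0 tool y [ 0.419 -0.908  0.006]
tool shift mm [-41.6  -0.9  50.2] turn [ 0.4  -0.04  0.08]
```

View pics/z3.png

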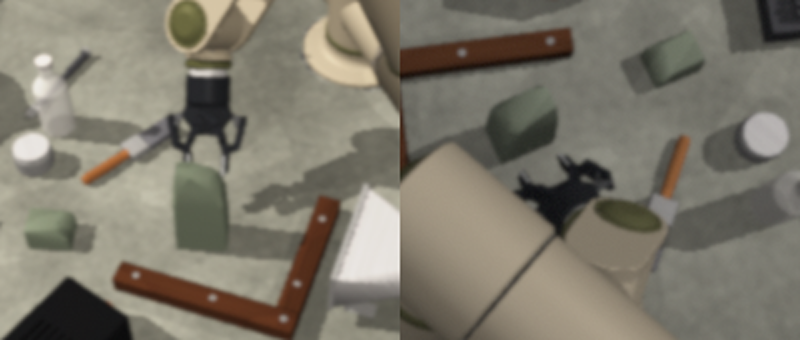

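The hand is behind the stone's near face and nothing has been disturbed. Joint 5 is getting small (39°, limit 10°), so I'll reduce the tilt to 30°. That still leaves the hand about 25 mm clear of the stone. Then I descend.

```bash
python3 - <<'E'
from station import arm
from h import *
plantip(arm,[.4963,-.0704,.016],25,30)
E
```

```text
goal tcp [ 0.5144 -0.0619 -0.0186]
t 3.8 tcp [ 0.5194 -0.0602  0.0505] fence [-155.2 -180.9] rot [179.5 -40.   25.1] F [ 0.5 -0.6  0.4] w 0.0512 j [-40.  25. 118.  68.  39. -31.]
tool z az 24.4 tilt 40.0 tool y [ 0.419 -0.908  0.006]
tool shift mm [-48.6  -0.9  49.5] turn [  0.4  -10.04   0.04]
```

Call:
servo_tool([
  [0.4, 0, 0, 0, 0, -5, 0],
  [0.4, 0, 0, 0, 0, -5, 0],
  [0.4, 0, 0, 0, 0, 0, 0],
])

```text
time_s: 4.1
tcp_pos: [0.5206, -0.0598, 0.0515]
tcp_rot: [179.5, -30.8, 25.2]
contact_force: [-0.6, 1.1, -0.3]
grip_width: 0.0515
```

```bash
python3 - <<'E'
from station import arm
from h import *
plantip(arm,[.4963,-.0704,.016],25,30)
E
```

```text
goal tcp [ 0.5144 -0.0619 -0.0186]
t 4.1 tcp [ 0.5206 -0.0598  0.0515] fence [-154.  -180.7] rot [179.5 -30.8  25.2] F [-0.6  1.1 -0.3] w 0.0515 j [-35.  23. 112.  46.  37.  -5.]
tool z az 24.2 tilt 30.8 tool y [ 0.422 -0.907  0.008]
tool shift mm [-41.5  -1.2  57. ] turn [ 0.42 -0.77  0.18]
```

Call:
servo_tool([
  [0.4, -7, 0, 9, 0, 0, 0],
  [0.4, -7, 0, 9, 0, 0, 0],
  [0.4, -7, 0, 9, 0, 0, 0],
  [0.4, -7, 0, 9, 0, 0, 0],
  [0.4, -5, 0, 8, 0, 0, 0],
  [0.4, -4, 0, 6, 0, 0, 0],
  [0.4, 0, 0, 0, 0, 0, 0],
  [0.4, 0, 0, 0, 0, 0, 0],
])

```text
time_s: 4.9
tcp_pos: [0.5135, -0.0623, -0.0121]
tcp_rot: [179.8, -30.7, 25.0]
contact_force: [-0.2, -0.1, -0.4]
grip_width: 0.0513
```

```bash
python3 - <<'E'
from station import arm
from h import *
tips(arm,"4",.006)
fdir(arm)
a=cv2.imread("pics/scene4.png")[100:270,200:400];b=cv2.imread("pics/top4.png")[120:290,280:480]
cv2.imwrite("pics/z4.png",cv2.resize(np.hstack([a,b]),None,fx=2,fy=2,interpolation=cv2.INTER_CUBIC))
E
```

```text
tcp [ 0.5135 -0.0623 -0.0121] [179.8 -30.7  25. ] 0.05125638896015761
scene 641
-180 59 x [ 9. 32. 43.] y [-36. -21.  -5.  15.  36.]
-170 36 x [ 6. 29. 38.] y [-36. -25.  -3.  16.  36.]
-160 57 x [ 2. 12. 18.] y [-39. -24.  -3.  21.  35.]
-150 109 x [-5. 11. 22.] y [-64. -33.  -3.  25.  62.]
-140 100 x [ 1. 12. 24.] y [-65. -31.  -3.  29.  62.]
-130 80 x [ 1. 13. 22.] y [-63. -27.   1.  25.  62.]
-120 67 x [-8. 14. 21.] y [-62. -24.  -3.  22.  59.]
-110 37 x [-9. 14. 20.] y [-59. -51. -28.  28.  56.]
-100 32 x [-7. 11. 21.] y [-58. -48. -37. -31.  56.]
-90 16 x [ 6. 12. 18.] y [-55. -49. -41. -34. -29.]
-80 8 x [-5.  7. 12.] y [-41. -38. -36. -33. -31.]
-70 7 x [-3.  5. 11.] y [-41. -39. -38. -36. -34.]
-50 6 x [-36.  33.  60.] y [-54. -42. -42. -39. -38.]
-20 5 x [19. 50. 57.] y [-56. -43. -43. -42. -42.]
-10 6 x [24. 35. 53.] y [-47. -43.   8.  61.  67.]
0 6 x [42. 47. 50.] y [-68. -55. -42.  34.  62.]
top 254
-180 21 x [27. 36. 38.] y [-7.  0.  9. 17. 24.]
-150 15 x [ 1.  9. 13.] y [42. 57. 60. 62. 64.]
-140 16 x [ 4. 10. 13.] y [48. 51. 53. 56. 64.]
-130 9 x [ 5. 12. 16.] y [28. 
[... 207 characters left out ...]

-80 7 x [ 5.  8. 11.] y [23. 24. 25. 26. 40.]
-70 6 x [ 1. 10. 11.] y [23. 24. 26. 29. 34.]
-60 25 x [-3. 55. 59.] y [-15.   2.  23.  27.  36.]
-50 21 x [-3. 50. 53.] y [-17.   6.  23.  28.  38.]
-40 20 x [42. 44. 48.] y [-14.  -4.  11.  31.  41.]
-30 12 x [ 9. 37. 41.] y [-11.   3.  16.  29.  54.]
-20 11 x [14. 33. 35.] y [-3.  7. 18. 33. 40.]
-10 7 x [27. 29. 31.] y [-6.  1. 22. 32. 41.]
t 5.0 tcp [ 0.5137 -0.0623 -0.012 ] fence [-161.1 -182.1] rot [179.7 -30.7  25. ] F [0.2 0.  0.5] w 0.0511 j [-36.  31. 116.  60.  31. -23.]
tool z az 24.5 tilt 30.7 tool y [ 0.421 -0.907  0.004]
fence +x in tool [0.826 0.274 0.493]
fence +y in tool [ 0.237 -0.962  0.137]
up in tool [ 0.511  0.004 -0.859]
```

View pics/z4.png

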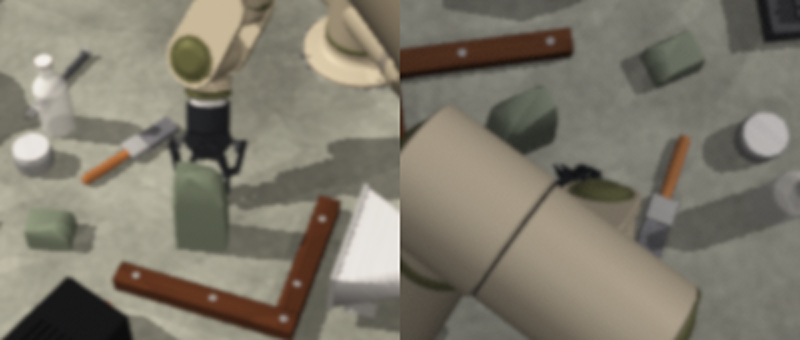

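```bash
python3 - <<'E'
from h import *
for n in("scene","top"):
    f=dict(np.load(n+"4.npz"));W=cloud(f).reshape(-1,3);W=W[(W[:,2]>.2)&(W[:,0]>-.2)&(abs(W[:,1])<.5)]
    for lo in np.arange(0,.6,.05):
        p=W[(W[:,0]>lo)&(W[:,0]<=lo+.05)]
        if len(p)>5: print(n,lo.round(2),len(p),"y",np.percentile(p[:,1],[2,50,98]).round(3),"z",np.percentile(p[:,2],[2,50,98]).round(3))
E
```

```text
scene 0.1 24 y [0.187 0.208 0.236] z [0.2   0.202 0.224]
scene 0.15 152 y [0.177 0.204 0.235] z [0.2   0.222 0.296]
scene 0.2 494 y [0.135 0.172 0.199] z [0.205 0.269 0.383]
scene 0.25 878 y [-0.136  0.132  0.163] z [0.279 0.382 0.646]
scene 0.3 2731 y [-0.126 -0.037  0.131] z [0.215 0.495 0.647]
scene 0.35 2980 y [-0.128 -0.045  0.103] z [0.224 0.506 0.649]
scene 0.4 1928 y [-0.159 -0.005  0.081] z [0.206 0.545 0.641]
scene 0.45 11 y [-0.135 -0.126 -0.107] z [0.23  0.242 0.257]
top 0.0 927 y [-0.056  0.004  0.061] z [0.203 0.214 0.222]
top 0.05 223 y [-0.035  0.002  0.04 ] z [0.201 0.207 0.213]
top 0.1 386 y [0.14  0.174 0.228] z [0.2   0.211 0.247]
top 0.15 845 y [0.108 0.159 0.23 ] z [0.201 0.283 0.348]
top 0.2 2152 y [-0.114 -0.031  0.175] z [0.315 0.588 0.643]
top 0.25 5157 y [-0.132 -0.033  0.132] z [0.431 0.632 0.646]
top 0.3 4915 y [-0.11   0.007  0.329] z [0.214 0.638 0.648]
top 0.35 2916 y [-0.141  0.029  0.094] z [0.326 0.643 0.649]
top 0.4 912 y [-0.162  0.003  0.071] z [0.258 0.607 0.645]
```

The forearm is well clear above and behind. The tip heights hold (TCP at −12 mm with no contact force confirms the offset). Now I lower 6 mm and close the 31 mm gap.

Call:
servo_tool([
  [0.4, -3, 0, 5, 0, 0, 0],
  [0.4, 0, 0, 0, 0, 0, 0],
  [0.4, 4, 0, 2.3, 0, 0, 0],
  [0.4, 4, 0, 2.3, 0, 0, 0],
  [0.4, 4, 0, 2.3, 0, 0, 0],
  [0.4, 4, 0, 2.3, 0, 0, 0],
  [0.4, 4, 0, 2.3, 0, 0, 0],
  [0.4, 2, 0, 1.2, 0, 0, 0],
  [0.4, 2, 0, 1.2, 0, 0, 0],
  [0.4, 1, 0, 0.6, 0, 0, 0],
  [0.4, 0, 0, 0, 0, 0, 0],
])

```text
time_s: 6.1
tcp_pos: [0.5399, -0.0498, -0.0182]
tcp_rot: [179.8, -30.7, 25.0]
contact_force: [-0.7, -0.4, 0.9]
grip_width: 0.0513
```

```bash
python3 - <<'E'
from station import arm
from h import *
fdir(arm)
E
```

```text
t 6.1 tcp [ 0.5399 -0.0498 -0.0182] fence [-133.4 -173.9] rot [179.8 -30.7  25. ] F [-0.7 -0.4  0.9] w 0.0513 j [-32.  33. 113.  59.  30. -18.]
tool z az 24.6 tilt 30.7 tool y [ 0.421 -0.907  0.003]
fence +x in tool [0.827 0.274 0.491]
fence +y in tool [ 0.237 -0.962  0.137]
up in tool [ 0.51   0.003 -0.86 ]
```

Call:
servo_tool([
  [0.4, 1.7, 0, 1, 0, 0, 0],
  [0.4, 1.7, 0, 1, 0, 0, 0],
  [0.4, 1.7, 0, 1, 0, 0, 0],
  [0.4, 1.7, 0, 1, 0, 0, 0],
  [0.4, 1.7, 0, 1, 0, 0, 0],
])

```text
time_s: 6.6
tcp_pos: [0.5478, -0.0459, -0.0183]
tcp_rot: [179.8, -30.6, 25.0]
contact_force: [-11.3, -5.2, 6.2]
grip_width: 0.0509
```

```bash
python3 - <<'E'
from station import arm
from h import *
tips(arm,"5",.5)
rep(arm)
a=cv2.imread("pics/scene5.png")[100:270,200:400];b=cv2.imread("pics/top5.png")[120:290,280:480]
cv2.imwrite("pics/z5.png",cv2.resize(np.hstack([a,b]),None,fx=2,fy=2,interpolation=cv2.INTER_CUBIC))
E
```

```text
tcp [ 0.5478 -0.0459 -0.0183] [179.8 -30.6  25. ] 0.05091962479271754
scene 0
top 0
t 6.7 tcp [ 0.548  -0.0458 -0.0183] fence [-124.7 -171.2] rot [179.8 -30.6  25. ] F [-8.7 -3.1  3.9] w 0.0513 j [-31.  33. 112.  58.  29. -16.]
tool z az 24.6 tilt 30.6 tool y [ 0.421 -0.907  0.003]
```

View pics/z5.png

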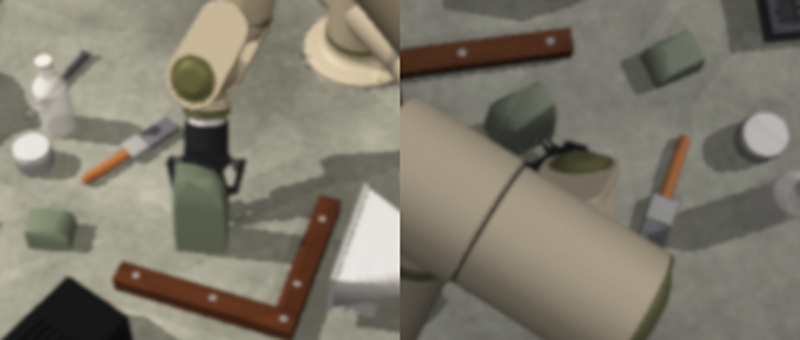

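Contact at about 12 N and the stone slides upright. I continue forward, turning gently clockwise.

Call:
servo_tool([
  [0.4, 3, 0, 1.8, -0.3, 0, 0.6],
  [0.4, 3, 0, 1.8, -0.4, 0, 0.6],
  [0.4, 3, 0, 1.8, -0.3, 0, 0.6],
  [0.4, 3, 0, 1.8, -0.4, 0, 0.6],
  [0.4, 3, 0, 1.8, -0.3, 0, 0.6],
  [0.4, 3, 0, 1.8, -0.4, 0, 0.6],
  [0.4, 3, 0, 1.8, -0.3, 0, 0.6],
  [0.4, 3, 0, 1.8, -0.4, 0, 0.6],
])

```text
time_s: 7.5
tcp_pos: [0.5733, -0.0348, -0.0184]
tcp_rot: [179.9, -30.6, 19.4]
contact_force: [-12.4, -3.9, 7.9]
grip_width: 0.051
```

```bash
cat >> h.py <<'E'
def stone(arm,tag,fence=True):
    # scene view: far + left faces of the stone, low part
    f=arm.grab_frame("scene");np.savez(f"scene{tag}.npz",**f);cv2.imwrite(f"pics/scene{tag}.png",f["img"])
    g=arm.grab_frame("top");np.savez(f"top{tag}.npz",**g);cv2.imwrite(f"pics/top{tag}.png",g["img"])
    a=f["img"][100:270,220:420];b=g["img"][120:290,260:460]
    cv2.imwrite(f"pics/z{tag}.png",cv2.resize(np.hstack([a,b]),None,fx=2,fy=2,interpolation=cv2.INTER_CUBIC))
    rng=np.random.default_rng(1)
    for n,ff in(("scene",f),("top",g)):
        W=cloud(ff);h=cv2.cvtColor(ff["img"],cv2.COLOR_BGR2HSV)
        m=(h[...,0]>30)&(h[...,0]<60)&(h[...,1]>25)&~brown(ff)&(W[...,2]>.04)&(W[...,2]<.12)&(W[...,0]>.48)&(W[...,0]<.68)&(W[...,1]>-.15)&(W[...,1]<.16)
        p=tofence(W[m])*1000;zz=W[m][:,2]
        if len(p)<20: print(n,"few",len(p));continue
        for _ in range(2):
            best=0
            for t in range(1500):
                i=rng.choice(len(p),2,replace=False);d=p[i[1]]-p[i[0]];L=np.hypot(*d)
                if L<8: continue
                nr=np.array([-d[1],d[0]])/L;e=abs((p-p[i[0]])@nr)<2
                if e.sum()>best: best=e.sum();bb=e
            if best<15: break
            q=p[bb];c=q.mean(0);V=np.linalg.svd(q-c)[2][0];ang=np.degrees(np.arctan2(V[1],V[0]))%180
            k=(q-c)@V;A=np.c_[k,zz[bb]*1000,np.ones(bb.sum())];nr=np.array([-V[1],V[0]])
            sl=np.linalg.lstsq(A,(q-c)@nr,rcond=None)[0]
            print(n,"face",best,"fence dir",ang.round(1),"mid",c.round(1),"ends",(c+V*k.min()).round(1),(c+V*k.max()).round(1),"lean deg",np.degrees(sl[1]).round(1))
            p=p[~bb];zz=zz[~bb]
            if len(p)<15: break
E
python3 - <<'E'
from station import arm
from h import *
stone(arm,"6");fdir(arm)
E
```

```text
scene face 263 fence dir 100.0 mid [ -50.9 -156.8] ends [ -43.7 -197.8] [ -58.3 -114.3] lean deg 0.2
scene face 77 fence dir 99.7 mid [ -55.1 -151.6] ends [ -46.8 -199.8] [ -61.4 -114.8] lean deg 0.1
top face 185 fence dir 100.0 mid [-110.5 -164. ] ends [-103.  -206.3] [-117.6 -124. ] lean deg -0.4
top face 64 fence dir 10.7 mid [ -91.2 -120.6] ends [ -65.5 -115.7] [-114.5 -125. ] lean deg 1.8
t 7.6 tcp [ 0.5737 -0.0346 -0.0184] fence [ -97.5 -164.2] rot [179.9 -30.6  19.4] F [-7.4 -1.4  4.5] w 0.0511 j [-26.  34. 110.  58.  25.  -7.]
tool z az 19.2 tilt 30.6 tool y [ 0.331 -0.944  0.002]
fence +x in tool [0.846 0.18  0.501]
fence +y in tool [ 0.155 -0.984  0.09 ]
up in tool [ 0.509  0.002 -0.861]
```

View pics/z6.png

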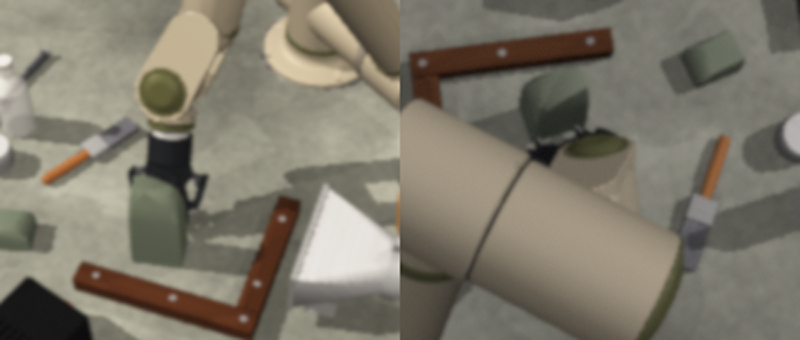

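The stone follows: upright, now 10° to the fence, with its far face 44–58 mm from the back batten. I continue.

Call:
servo_tool([
  [0.4, 3, 0, 1.8, -0.3, 0, 0.6],
  [0.4, 3, 0, 1.8, -0.4, 0, 0.6],
  [0.4, 3, 0, 1.8, -0.3, 0, 0.6],
  [0.4, 3, 0, 1.8, -0.4, 0, 0.6],
  [0.4, 3, 0, 1.8, -0.3, 0, 0.6],
  [0.4, 3, 0, 1.8, -0.4, 0, 0.6],
  [0.4, 3, 0, 1.8, -0.3, 0, 0.6],
  [0.4, 3, 0, 1.8, -0.4, 0, 0.6],
  [0.4, 2, 0, 1.2, -0.4, 0, 0.6],
  [0.4, 2, 0, 1.2, -0.4, 0, 0.6],
])

```text
time_s: 8.6
tcp_pos: [0.6043, -0.0252, -0.0186]
tcp_rot: [179.9, -30.6, 12.4]
contact_force: [-13.6, -2.4, 9.9]
grip_width: 0.0512
```

```bash
python3 - <<'E'
from station import arm
from h import *
stone(arm,"7");fdir(arm)
E
```

```text
scene face 274 fence dir 93.0 mid [ -18.7 -156. ] ends [ -16.4 -200. ] [ -20.9 -113.6] lean deg 0.5
scene face 97 fence dir 3.1 mid [ -48.3 -117.1] ends [ -79.1 -118.8] [ -17.9 -115.5] lean deg -1.4
top face 210 fence dir 93.1 mid [ -78.7 -159.1] ends [ -80.8 -119.7] [ -76.3 -203.8] lean deg 0.4
top face 45 fence dir 3.4 mid [ -56.6 -117.3] ends [ -27.7 -115.6] [ -77.9 -118.6] lean deg 1.9
t 8.7 tcp [ 0.6046 -0.0251 -0.0186] fence [ -65.6 -159.6] rot [179.9 -30.6  12.4] F [-10.6  -1.2   6.1] w 0.0514 j [-22.  35. 106.  53.  21.   9.]
tool z az 12.2 tilt 30.6 tool y [ 0.214 -0.977  0.002]
fence +x in tool [0.859 0.059 0.508]
fence +y in tool [ 0.052 -0.998  0.028]
up in tool [ 0.509  0.002 -0.861]
```

Call:
servo_tool([
  [0.4, 2.6, 0, 1.5, -0.3, 0, 0.5],
  [0.4, 2.6, 0, 1.5, -0.3, 0, 0.5],
  [0.4, 2.6, 0, 1.5, -0.3, 0, 0.5],
  [0.4, 2.6, 0, 1.5, -0.3, 0, 0.5],
  [0.4, 1.7, 0, 1, -0.3, 0, 0.5],
])

```text
time_s: 9.2
tcp_pos: [0.6179, -0.0222, -0.0187]
tcp_rot: [179.9, -30.6, 9.5]
contact_force: [-13.6, -1.2, 8.2]
grip_width: 0.0513
```

Call:
servo_tool([
  [0.4, 0.9, 0, 0.5, 0, 0, 0],
  [0.4, 0.9, 0, 0.5, 0, 0, 0],
])

```text
time_s: 9.4
tcp_pos: [0.6197, -0.0219, -0.0187]
tcp_rot: [179.9, -30.5, 9.5]
contact_force: [-13.2, -2.0, 7.5]
grip_width: 0.0515
```

```bash
python3 - <<'E'
from station import arm
from h import *
stone(arm,"8");fdir(arm)
E
```

```text
scene face 269 fence dir 90.4 mid [  -2.7 -159.2] ends [  -2.4 -202.4] [  -3.  -115.2] lean deg 0.5
scene face 103 fence dir 1.0 mid [ -31.2 -117.5] ends [ -66.5 -118.1] [  -0.4 -116.9] lean deg -1.6
top face 231 fence dir 90.3 mid [ -63.  -158.6] ends [ -62.8 -200.4] [ -63.2 -116.3] lean deg -0.4
top face 31 fence dir 1.3 mid [ -42.4 -117.5] ends [ -16.5 -116.9] [ -65.4 -118.1] lean deg 1.8
t 9.5 tcp [ 0.6199 -0.0219 -0.0187] fence [ -50.  -158.9] rot [179.9 -30.6   9.5] F [-11.   -1.8   5.8] w 0.0513 j [-20.  35. 104.  48.  19.  17.]
tool z az 9.4 tilt 30.6 tool y [ 0.165 -0.986  0.001]
fence +x in tool [0.861 0.008 0.508]
fence +y in tool [ 0.008 -1.     0.003]
up in tool [ 0.508  0.001 -0.861]
```

Only about 3 mm remains, and the stone is square within 0.5°. I creep until the force rises.

Call:
servo_tool([
  [0.4, 0.9, 0, 0.5, 0, 0, 0],
  [0.4, 0.9, 0, 0.5, 0, 0, 0],
  [0.4, 0.9, 0, 0.5, 0, 0, 0],
])

```text
time_s: 9.8
tcp_pos: [0.6228, -0.0215, -0.0187]
tcp_rot: [179.9, -30.5, 9.5]
contact_force: [-14.2, -1.7, 6.3]
grip_width: 0.0514
```

Call:
servo_tool([
  [0.4, 0.9, 0, 0.5, 0, 0, 0],
])

```text
time_s: 9.9
tcp_pos: [0.623, -0.0213, -0.0189]
tcp_rot: [179.9, -30.5, 9.5]
contact_force: [-24.4, -5.2, 14.0]
grip_width: 0.051
```

Call:
servo_tool([
  [0.4, 0.9, 0, 0.5, 0, 0, 0],
])

```text
time_s: 10.0
tcp_pos: [0.6231, -0.0211, -0.0189]
tcp_rot: [180.0, -30.4, 9.5]
contact_force: [-30.9, -6.8, 19.2]
grip_width: 0.0517
```

The back batten is met (force rises from 14 to 30 N). I retreat straight back, rise, and go to vertical so I can swing round to the right end.

Call:
servo_tool([
  [0.4, -4, 0, -2.4, 0, 0, 0],
  [0.4, -9, 0, -5, 0, 0, 0],
  [0.4, -9, 0, -5, 0, 0, 0],
  [0.4, -9, 0, -5, 0, 0, 0],
  [0.4, -9, 0, -5, 0, 0, 0],
  [0.4, -13, 0, -8, 0, 0, 0],
  [0.4, -13, 0, -8, 0, 0, 0],
  [0.4, 8, 0, -14, 0, 0, 0],
  [0.4, 13, 0, -22, 0, 0, 0],
  [0.4, 13, 0, -22, 0, 0, 0],
  [0.4, 13, 0, -22, 0, 0, 0],
  [0.4, 13, 0, -22, 0, 0, 0],
])

```text
time_s: 11.2
tcp_pos: [0.5507, -0.0342, 0.1007]
tcp_rot: [179.8, -30.7, 9.5]
contact_force: [-0.2, 0.2, -0.2]
grip_width: 0.0511
```

Call:
servo_tool([
  [0.8, 0, 0, 0, 0, -7.5, 0],
  [0.8, 0, 0, 0, 0, -7.5, 0],
  [0.8, 0, 0, 0, 0, -7.5, 0],
  [0.8, 0, 0, 0, 0, -7.5, 0],
  [0.8, 0, 0, 0, 0, 0, 0],
])

```text
time_s: 11.7
tcp_pos: [0.5535, -0.0325, 0.0994]
tcp_rot: [180.0, -2.0, 9.7]
contact_force: [-0.3, -0.2, -1.2]
grip_width: 0.0169
```

```bash
python3 - <<'E'
from station import arm
from h import *
stone(arm,"9");fdir(arm)
g=fromfence([-.060,-.300]);plan(arm,[g[0],g[1],.12],99,0)
E
```

```text
scene face 278 fence dir 90.1 mid [   0.4 -158.1] ends [   0.4 -201.4] [   0.3 -116.4] lean deg 0.4
scene face 104 fence dir 179.2 mid [ -25.5 -117.3] ends [ -52.4 -117. ] [   2.9 -117.7] lean deg -0.9
top few 4
t 11.8 tcp [ 0.5512 -0.0323  0.0987] fence [-119.4 -158.4] rot [-179.9   -2.1    9.7] F [-0.7  0.9  0.2] w 0.0166 j [-16.  26.  84.   1.  68.  64.]
tool z az 12.3 tilt 2.1 tool y [ 0.168 -0.986 -0.002]
fence +x in tool [0.999 0.012 0.036]
fence +y in tool [ 0.012 -1.     0.002]
up in tool [ 0.036 -0.002 -0.999]
t 11.8 tcp [ 0.5512 -0.0323  0.0987] fence [-119.4 -158.4] rot [-179.9   -2.1    9.7] F [-0.7  0.9  0.2] w 0.0166 j [-16.  26.  84.   1.  68.  64.]
tool z az 12.3 tilt 2.1 tool y [ 0.168 -0.986 -0.002]
tool shift mm [ 58.4 142.3 -19.4] turn [  1.54  -1.71 -89.29]
```

View pics/z9.png

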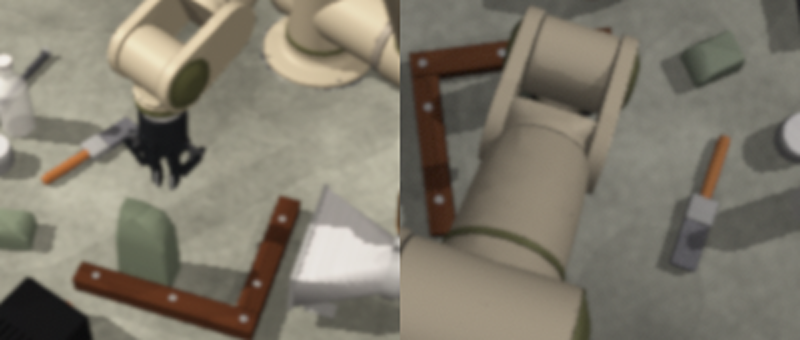

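The stone is now flat on the back batten: face direction 90.1°, x ≈ 0, upright. I swing to its right side and turn the hand by about 89°.

Call:
servo_tool([
  [0.8, 0, 36, -3, 0, 2, 0],
  [0.8, 0, 36, -3, 0, 0, 0],
  [0.8, 0, 36, -3, 0, 0, -6],
  [0.8, 0, 38, -3, 0, 0, -6],
  [0.8, 0, 0, 0, 0, 0, -8],
  [0.8, 0, 0, 0, 0, 0, -8],
  [0.8, 0, 0, 0, 0, 0, -8],
  [0.8, 0, 0, 0, 0, 0, -8],
  [0.8, 0, 0, 0, 0, 0, -8],
  [0.8, 0, 0, 0, 0, 0, -8],
  [0.8, 0, 0, 0, 0, 0, -8],
  [0.8, 0, 0, 0, 0, 0, -8],
])

```text
time_s: 13.0
tcp_pos: [0.5779, -0.1758, 0.1113]
tcp_rot: [176.0, -1.0, 86.0]
contact_force: [0.1, 0.3, 0.0]
grip_width: 0.017
```

Call:
servo_tool([
  [0.8, 0, 0, 0, 0, 0, -8],
  [0.8, 0, 0, 0, 0, 0, -6],
  [0.8, 0, 0, 0, 0, 7.5, 0],
  [0.8, 0, 0, 0, 0, 7.5, 0],
  [0.8, 0, 0, 0, 0, 7.5, 0],
  [0.8, 0, 0, 0, 0, 7.5, 0],
  [0.8, 0, 0, 0, 0, 0, 0],
])

```text
time_s: 13.7
tcp_pos: [0.5778, -0.1782, 0.1092]
tcp_rot: [175.4, -30.2, 101.7]
contact_force: [-1.1, -0.4, -0.0]
grip_width: 0.0172
```

```bash
python3 - <<'E'
from station import arm
from h import *
stone(arm,"10");g=fromfence([-.031,-.250]);plantip(arm,[g[0],g[1],.08],99,30)
g=fromfence([-.031,-.250]);plantip(arm,[g[0],g[1],.016],99,30)
E
```

```text
scene face 270 fence dir 90.5 mid [   0.3 -157.6] ends [   0.6 -200.7] [-1.000e-01 -1.146e+02] lean deg 0.5
scene face 97 fence dir 1.1 mid [ -27.  -117.1] ends [ -55.  -117.7] [   3.1 -116.6] lean deg -1.2
top face 36 fence dir 2.6 mid [ -43.2 -117.6] ends [ -17.9 -116.4] [ -60.7 -118.4] lean deg 1.8
goal tcp [ 0.6498 -0.0892  0.0454]
t 13.8 tcp [ 0.5783 -0.1763  0.111 ] fence [-115.2 -304.8] rot [175.4 -29.9 101.9] F [-0.3  0.1  0.4] w 0.0172 j [-39.  39.  64.  22.  97. -51.]
tool z az 92.6 tilt 30.2 tool y [0.984 0.165 0.07 ]
tool shift mm [28.4 80.1 98.9] turn [ 3.21 -0.    2.48]
goal tcp [ 0.6498 -0.0892 -0.0186]
t 13.8 tcp [ 0.5783 -0.1763  0.111 ] fence [-115.2 -304.8] rot [175.4 -29.9 101.9] F [-0.3  0.1  0.4] w 0.0172 j [-39.  39.  64.  22.  97. -51.]
tool z az 92.6 tilt 30.2 tool y [0.984 0.165 0.07 ]
tool shift mm [ -3.5  75.6 154.2] turn [ 3.21 -0.    2.48]
```

View pics/z10.png

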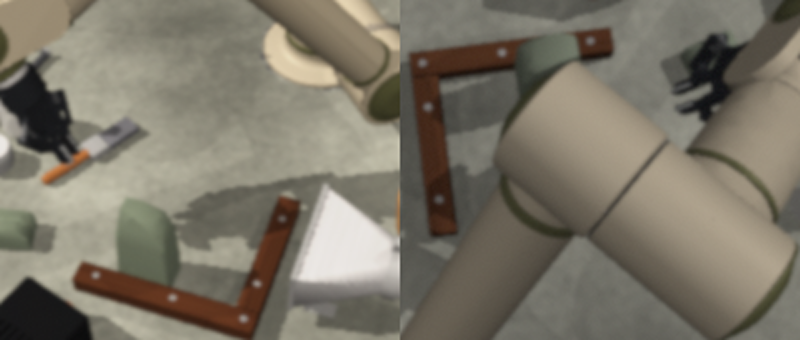

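Call:
servo_tool([
  [0.8, 7, 20, 20, 0, 0, 0],
  [0.8, 7, 20, 24, 0, 0, 0],
  [0.8, 7, 20, 27, 0, 0, 0],
  [0.8, 7, 20, 27, 0, 0, 0],
  [0.8, 0, 0, 0, 3.2, 0, 2.5],
  [0.8, 0, 0, 0, 0, 0, 0],
])

```text
time_s: 14.4
tcp_pos: [0.6507, -0.0874, 0.0468]
tcp_rot: [180.0, -29.9, 99.3]
contact_force: [-0.5, 0.9, 1.0]
grip_width: 0.0173
```

```bash
python3 - <<'E'
from station import arm
from h import *
stone(arm,"11");tips(arm,"11",.03)
g=fromfence([-.031,-.250]);plantip(arm,[g[0],g[1],.016],99,30)
E
```

```text
scene face 257 fence dir 90.3 mid [   0.7 -158.9] ends [   0.9 -201.5] [   0.5 -116. ] lean deg 0.4
scene face 102 fence dir 179.8 mid [ -25.6 -117.2] ends [ -54.5 -117.1] [   3.8 -117.4] lean deg -1.6
top few 0
tcp [ 0.6503 -0.089   0.0474] [179.8 -30.   99.2] 0.01730042661812188
scene 1080
-180 68 x [-9. 28. 39.] y [-18.  12.  25.  35.  40.]
-170 39 x [-6. 23. 40.] y [-7. 14. 31. 36. 38.]
-160 30 x [-3. 10. 14.] y [ 1. 22. 33. 38. 42.]
-150 79 x [-2. 12. 20.] y [-37.  -8.  14.  36.  45.]
-140 106 x [-6. 12. 23.] y [-58. -14.  18.  49.  63.]
-130 87 x [-3. 12. 20.] y [-57. -36.  13.  48.  65.]
-120 77 x [-8. 14. 21.] y [-52. -21.   2.  21.  58.]
-110 75 x [-12.  11.  19.] y [-48. -34.  13.  21.  52.]
-100 55 x [-8. 12. 16.] y [-45. -29.  17.  28.  46.]
-90 67 x [-7. 10. 17.] y [-39. -17.  -8.  22.  41.]
-80 31 x [-4.  8. 16.] y [-20. -12.  -8.  15.  22.]
-70 35 x [-8.  7. 16.] y [-19.  -9.  13.  18.  22.]
-60 38 x [-9.  7. 13.] y [-19.  -9.   2.  18.  23.]
-50 30 x [-5.  9. 16.] y [-15.  -8.  -6.  17.  22.]
-40 8 x [-7.  6. 57.] y [-10.  -9.  -7.  28.  30.]
-30 6 x [48. 54. 59.] y [
[... 681 characters left out ...]
8.]
-80 29 x [-7.  8. 14.] y [-24. -14.   9.  11.  19.]
-70 35 x [-10.   9.  14.] y [-23. -17.   6.   9.  18.]
-60 32 x [-7.  7. 15.] y [-23. -18.   7.   9.  19.]
-50 24 x [-4.  8. 12.] y [-20. -15.   6.   9.  18.]
-40 8 x [-7.  5. 10.] y [-10.   7.   8.  10.  12.]
-10 34 x [-40. -33. -26.] y [44. 50. 55. 62. 67.]
0 77 x [-28. -19.  -5.] y [31. 42. 51. 59. 67.]
10 74 x [-14.  -2.   7.] y [31. 39. 48. 59. 69.]
goal tcp [ 0.6498 -0.0892 -0.0186]
t 14.6 tcp [ 0.65   -0.0898  0.0474] fence [ -30.9 -230.6] rot [179.9 -30.   99.1] F [ 0.6  0.4 -0.8] w 0.0171 j [-29.  47.  59.  23.  93. -40.]
tool z az 98.9 tilt 30.0 tool y [0.988 0.158 0.002]
tool shift mm [-32.5  -0.3  57.4] turn [0.07 0.   0.12]
```

View pics/z11.png

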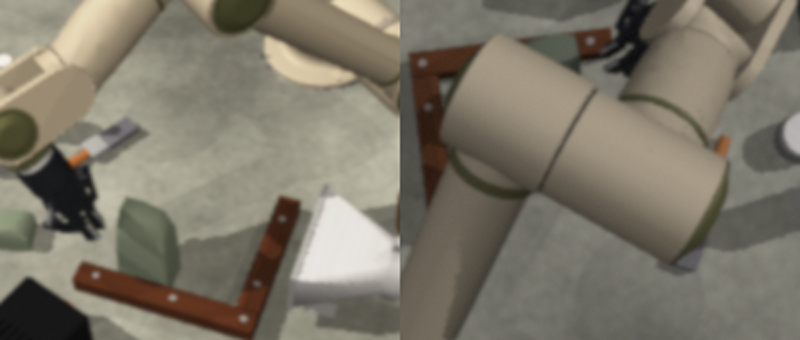

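The hand is at the right end and nothing else has been touched. I descend, then approach the end face, which is about 39 mm away.

Call:
servo_tool([
  [0.8, -6, -1, 10, 0, 0, 0],
  [0.8, -6, -1, 10, 0, 0, 0],
  [0.8, -6, 0, 10, 0, 0, 0],
  [0.8, -6, 0, 10, 0, 0, 0],
  [0.8, -5, 0, 10, 0, 0, 0],
  [0.8, -3, 0, 7, 0, 0, 0],
  [0.8, 0, 0, 0, 0, 0, 0],
  [0.8, 6, 0, 3.5, 0, 0, 0],
  [0.8, 6, 0, 3.5, 0, 0, 0],
  [0.8, 6, 0, 3.5, 0, 0, 0],
  [0.8, 6, 0, 3.5, 0, 0, 0],
  [0.8, 4, 0, 2.3, 0, 0, 0],
])

```text
time_s: 15.8
tcp_pos: [0.6428, -0.056, -0.0187]
tcp_rot: [-180.0, -30.1, 99.1]
contact_force: [-0.4, -0.8, 0.5]
grip_width: 0.0171
```

```bash
python3 - <<'E'
from station import arm
from h import *
stone(arm,"12");fdir(arm)
E
```

```text
scene face 272 fence dir 91.1 mid [   0.6 -158. ] ends [   1.5 -199.9] [  -0.2 -115.9] lean deg 0.1
scene face 106 fence dir 178.7 mid [ -26.  -117.3] ends [ -57.4 -116.6] [   4.2 -118. ] lean deg -1.4
top few 0
t 15.9 tcp [ 0.6428 -0.0561 -0.0188] fence [ -32.7 -196.2] rot [-180.   -30.1   99.1] F [-0.4 -0.5 -0.8] w 0.0173 j [-27.  50.  65.  24.  84. -42.]
tool z az 99.2 tilt 30.1 tool y [ 0.987  0.159 -0.   ]
fence +x in tool [-0.002  1.    -0.001]
fence +y in tool [0.865 0.002 0.501]
up in tool [ 0.501 -0.    -0.865]
```

View pics/z12.png

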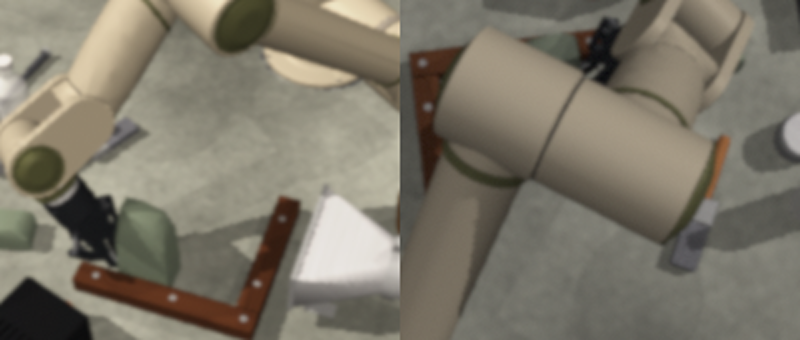

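Call:
servo_tool([
  [0.8, 1.7, 0, 1, 0, 0, 0],
  [0.8, 1.7, 0, 1, 0, 0, 0],
  [0.8, 1.7, 0, 1, 0, 0, 0],
  [0.8, 2.6, 0.1, 1.5, 0, 0, 0],
  [0.8, 2.6, 0.1, 1.5, 0, 0, 0],
  [0.8, 2.6, 0.1, 1.5, 0, 0, 0],
  [0.8, 2.6, 0.1, 1.5, 0, 0, 0],
  [0.8, 2.6, 0.1, 1.5, 0, 0, 0],
  [0.8, 2.6, 0.1, 1.5, 0, 0, 0],
  [0.8, 2.6, 0.1, 1.5, 0, 0, 0],
])

```text
time_s: 16.9
tcp_pos: [0.6394, -0.0335, -0.0191]
tcp_rot: [-180.0, -29.8, 99.0]
contact_force: [-3.0, -14.4, 2.7]
grip_width: 0.0169
```

```bash
python3 - <<'E'
from station import arm
from h import *
stone(arm,"13");fdir(arm)
E
```

```text
scene face 269 fence dir 90.0 mid [   0.7 -138.8] ends [   0.7 -181.8] [  0.8 -95.4] lean deg 0.5
scene face 103 fence dir 0.2 mid [-26.1 -97.7] ends [-59.6 -97.9] [  6.3 -97.6] lean deg -1.6
top few 0
t 17.0 tcp [ 0.6392 -0.0329 -0.0191] fence [ -32.6 -172.7] rot [-180.   -29.8   99. ] F [ -2.4 -11.2   1.1] w 0.0175 j [-25.  49.  67.  25.  82. -41.]
tool z az 99.1 tilt 29.8 tool y [ 0.988  0.157 -0.001]
fence +x in tool [-0.     1.    -0.001]
fence +y in tool [0.868 0.001 0.497]
up in tool [ 0.497 -0.001 -0.868]
```

View pics/z13.png

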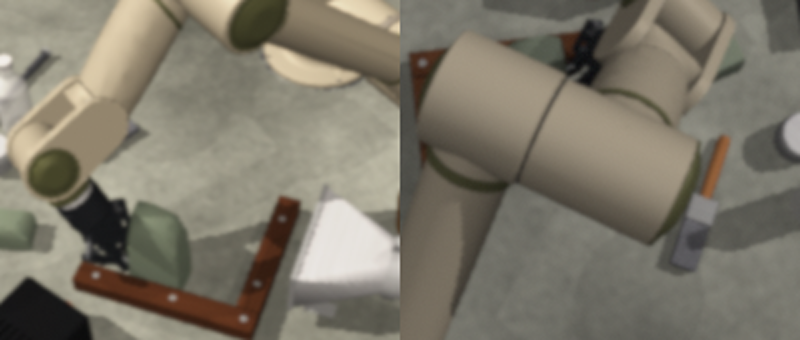

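The stone slides along the back batten and stays flat (90.0°). About 96 mm remain.

Call:
servo_tool([
  [0.8, 3, 0.1, 1.7, 0, 0, 0],
  [0.8, 3, 0.1, 1.7, 0, 0, 0],
  [0.8, 3, 0.1, 1.7, 0, 0, 0],
  [0.8, 3, 0.1, 1.7, 0, 0, 0],
  [0.8, 3, 0.1, 1.7, 0, 0, 0],
  [0.8, 3, 0.1, 1.7, 0, 0, 0],
  [0.8, 3, 0.1, 1.7, 0, 0, 0],
  [0.8, 3, 0.1, 1.7, 0, 0, 0],
  [0.8, 3, 0.1, 1.7, 0, 0, 0],
  [0.8, 3, 0.1, 1.7, 0, 0, 0],
  [0.8, 3, 0.1, 1.7, 0, 0, 0],
  [0.8, 3, 0.1, 1.7, 0, 0, 0],
])

```text
time_s: 18.2
tcp_pos: [0.633, 0.0071, -0.0191]
tcp_rot: [-179.8, -29.8, 99.0]
contact_force: [-8.4, -18.4, 2.6]
grip_width: 0.0172
```

```bash
python3 - <<'E'
from station import arm
from h import *
stone(arm,"14");fdir(arm)
E
```

```text
scene face 287 fence dir 90.4 mid [  0.2 -97.5] ends [   0.5 -141.4] [ -0.  -55.4] lean deg 0.5
scene face 90 fence dir 179.5 mid [-27.2 -56.5] ends [-57.  -56.2] [  2.5 -56.7] lean deg -1.4
top few 0
t 18.3 tcp [ 0.6331  0.008  -0.0191] fence [ -32.2 -131.4] rot [-179.8  -29.8   99. ] F [ -5.7 -13.6  -0.2] w 0.0171 j [-22.  48.  70.  26.  80. -39.]
tool z az 99.3 tilt 29.8 tool y [ 0.987  0.158 -0.003]
fence +x in tool [ 0.     1.    -0.003]
fence +y in tool [0.867 0.001 0.497]
up in tool [ 0.497 -0.003 -0.867]
```

View pics/z14.png

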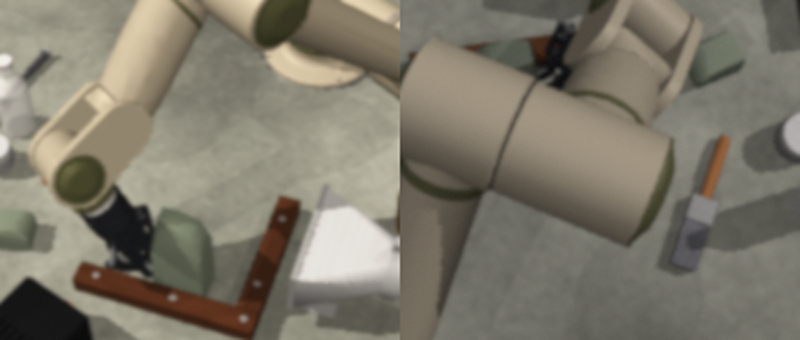

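Call:
servo_tool([
  [0.8, 3, 0, 1.7, 0, 0, 0],
  [0.8, 3, 0, 1.7, 0, 0, 0],
  [0.8, 3, 0, 1.7, 0, 0, 0],
  [0.8, 3, 0, 1.7, 0, 0, 0],
  [0.8, 3, 0, 1.7, 0, 0, 0],
  [0.8, 3, 0, 1.7, 0, 0, 0],
  [0.8, 3, 0, 1.7, 0, 0, 0],
  [0.8, 3, 0, 1.7, 0, 0, 0],
  [0.8, 3, 0, 1.7, 0, 0, 0],
  [0.8, 3, 0, 1.7, 0, 0, 0],
  [0.8, 3, 0, 1.7, 0, 0, 0],
  [0.8, 3, 0, 1.7, 0, 0, 0],
])

```text
time_s: 19.5
tcp_pos: [0.6267, 0.0488, -0.019]
tcp_rot: [-179.8, -29.8, 99.0]
contact_force: [-4.9, -13.4, -1.4]
grip_width: 0.017
```

```bash
python3 - <<'E'
from station import arm
from h import *
stone(arm,"15");fdir(arm)
E
```

```text
scene face 275 fence dir 89.7 mid [  0.5 -54.2] ends [  0.3 -96.3] [  0.7 -12.5] lean deg 0.3
scene face 89 fence dir 179.3 mid [-26.6 -14.3] ends [-56.1 -13.9] [  3.3 -14.7] lean deg -1.7
top few 1
t 19.6 tcp [ 0.6267  0.0496 -0.019 ] fence [-32.1 -89.3] rot [-179.8  -29.9   99. ] F [-4.7 -9.2 -1.6] w 0.0172 j [-19.  47.  73.  27.  77. -38.]
tool z az 99.3 tilt 29.9 tool y [ 0.987  0.158 -0.003]
fence +x in tool [-0.     1.    -0.003]
fence +y in tool [0.867 0.002 0.498]
up in tool [ 0.498 -0.003 -0.867]
```

About 13–14 mm remain. I slow down and creep until contact.

Call:
servo_tool([
  [0.8, 2.6, 0, 1.5, 0, 0, 0],
  [0.8, 2.6, 0, 1.5, 0, 0, 0],
  [0.8, 2.6, 0, 1.5, 0, 0, 0],
  [0.8, 1.3, 0, 0.75, 0, 0, 0],
])

```text
time_s: 20.0
tcp_pos: [0.6251, 0.0595, -0.019]
tcp_rot: [-179.8, -29.9, 99.0]
contact_force: [-4.5, -12.7, -0.8]
grip_width: 0.0172
```

Call:
servo_tool([
  [0.8, 0.9, 0, 0.5, 0, 0, 0],
  [0.8, 0.9, 0, 0.5, 0, 0, 0],
])

```text
time_s: 20.2
tcp_pos: [0.6248, 0.0613, -0.0191]
tcp_rot: [-179.8, -29.8, 99.0]
contact_force: [-4.2, -12.0, -1.9]
grip_width: 0.0171
```

Call:
servo_tool([
  [0.8, 0.9, 0, 0.5, 0, 0, 0],
])

```text
time_s: 20.3
tcp_pos: [0.6247, 0.0623, -0.019]
tcp_rot: [-179.8, -29.8, 99.0]
contact_force: [-5.3, -12.7, -0.6]
grip_width: 0.0168
```

Call:
servo_tool([
  [0.8, 0.9, 0, 0.5, 0, 0, 0],
])

```text
time_s: 20.4
tcp_pos: [0.6245, 0.0632, -0.0191]
tcp_rot: [-179.8, -29.8, 99.0]
contact_force: [-5.1, -18.8, -0.2]
grip_width: 0.017
```

Call:
servo_tool([
  [0.8, 0.9, 0, 0.5, 0, 0, 0],
])

```text
time_s: 20.5
tcp_pos: [0.6246, 0.0632, -0.0191]
tcp_rot: [-179.9, -29.7, 99.0]
contact_force: [-5.8, -21.9, 1.1]
grip_width: 0.0169
```

```bash
python3 - <<'E'
from station import arm
from h import *
stone(arm,"16");rep(arm)
E
```

```text
scene face 282 fence dir 90.0 mid [  0.9 -41.9] ends [  0.9 -83.6] [0.8 1.2] lean deg 0.4
scene face 68 fence dir 179.4 mid [-25.2  -0.1] ends [-52.7   0.2] [-1.2 -0.4] lean deg -1.3
top few 1
t 20.6 tcp [ 0.6246  0.0631 -0.0191] fence [-32.1 -75.6] rot [-179.9  -29.7   99. ] F [ -5.5 -18.1   0.1] w 0.0169 j [-17.  46.  73.  27.  76. -37.]
tool z az 99.3 tilt 29.7 tool y [ 0.988  0.157 -0.002]
```

View pics/z16.png

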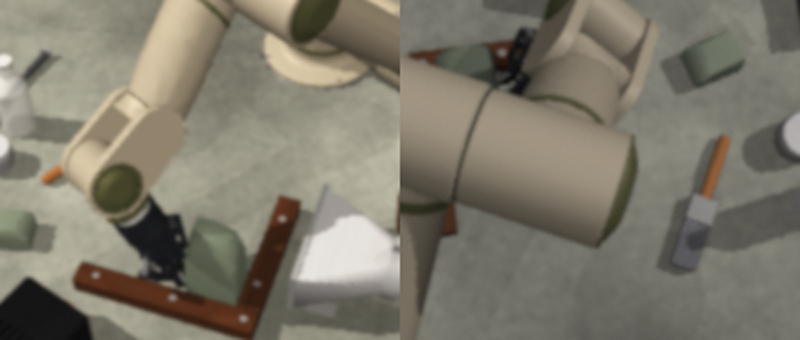

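Both faces read as seated. I press once more for firm contact, then withdraw straight back from the end.

Call:
servo_tool([
  [0.8, 0.9, 0, 0.5, 0, 0, 0],
  [0.8, 0, 0, 0, 0, 0, 0],
])

```text
time_s: 20.8
tcp_pos: [0.6246, 0.0632, -0.0191]
tcp_rot: [-179.9, -29.6, 99.0]
contact_force: [-5.5, -23.5, 0.0]
grip_width: 0.017
```

Call:
servo_tool([
  [0.8, -2.6, 0, -1.5, 0, 0, 0],
  [0.8, -5, 0, -3, 0, 0, 0],
  [0.8, -8, 0, -5, 0, 0, 0],
  [0.8, -12, 0, -7, 0, 0, 0],
  [0.8, -17, 0, -10, 0, 0, 0],
  [0.8, -17, 0, -10, 0, 0, 0],
  [0.8, 10, 0, -18, 0, 0, 0],
  [0.8, 15, 0, -26, 0, 0, 0],
  [0.8, 10, 0, -30, 0, 0, 0],
  [0.8, 0, 0, -35, 0, 0, 0],
  [0.8, 0, 0, -35, 0, 0, 0],
  [0.8, 0, 0, 0, 0, 0, 0],
])

```text
time_s: 22.0
tcp_pos: [0.6448, -0.048, 0.1288]
tcp_rot: [179.6, -29.8, 99.1]
contact_force: [0.2, -0.2, -0.2]
grip_width: 0.017
```

```bash
python3 - <<'E'
from station import arm
from h import *
stone(arm,"17");fdir(arm)
E
```

```text
scene face 279 fence dir 90.1 mid [  0.3 -40.7] ends [  0.4 -83.2] [0.2 0.5] lean deg 0.5
scene face 65 fence dir 0.2 mid [-24.7  -0.3] ends [-52.7  -0.4] [ 3.2 -0.2] lean deg -1.8
top few 0
t 22.1 tcp [ 0.6429 -0.0453  0.1247] fence [ -30.9 -185.5] rot [180. -30.  99.] F [ 0.2 -0.6 -0.6] w 0.0174 j [-26.  41.  58.  25.  98. -35.]
tool z az 99.0 tilt 30.0 tool y [0.988 0.157 0.   ]
fence +x in tool [-0.  1.  0.]
fence +y in tool [0.866 0.    0.501]
up in tool [ 0.501  0.    -0.866]
```

View pics/z17.png

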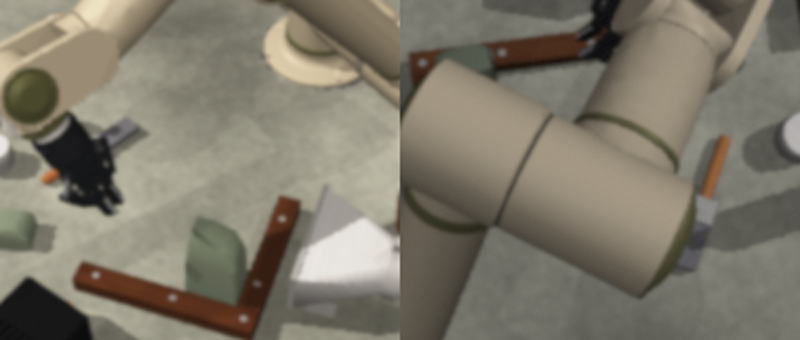

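Stone reads seated on both faces after withdrawal: far face 0.3 mm, left end −0.3 mm, square to 0.2°. I'll take the arm right away for an unobstructed check, after checking the bottle's position for the path.

```bash
python3 - <<'E'
from station import arm
from h import *
f=dict(np.load("top0.npz"));print("bottle cap",cast(f,[487,212],.17).round(3),"mallet",cast(f,[190,252],.214).round(3))
plan(arm,[.62,-.12,.30],60,0)
E
```

```text
bottle cap [[ 0.461 -0.416  0.17 ]] mallet [[0.339 0.33  0.214]]
t 22.1 tcp [ 0.6429 -0.0453  0.1247] fence [ -30.9 -185.5] rot [180. -30.  99.] F [ 0.2 -0.6 -0.6] w 0.0174 j [-26.  41.  58.  25.  98. -35.]
tool z az 99.0 tilt 30.0 tool y [0.988 0.157 0.   ]
tool shift mm [  27.   -34.3 -186.9] turn [-10.21 -28.87  38.1 ]
```

Call:
servo_tool([
  [0.8, 5, 0, -37, 0, 0, 0],
  [0.8, 5, 0, -37, 0, 0, 0],
  [0.8, 5, -8, -37, 0, 0, 0],
  [0.8, 5, -8, -37, 0, 0, 0],
  [0.8, 5, -8, -37, 0, 0, 0],
  [0.8, 0, 0, 0, 0, -7.5, 0],
  [0.8, 0, 0, 0, 0, -7.5, 0],
  [0.8, 0, 0, 0, 0, -7.5, 0],
  [0.8, 0, 0, 0, 0, -7.5, 0],
  [0.8, 0, 0, 0, 0, 0, 0],
])

```text
time_s: 23.1
tcp_pos: [0.63, -0.1149, 0.2975]
tcp_rot: [-180.0, 0.0, 99.4]
contact_force: [-0.3, -0.8, 0.5]
grip_width: 0.0171
```

```bash
python3 - <<'E'
from station import arm
from h import *
plan(arm,[.25,-.45,.29],99,0)
E
```

```text
t 23.1 tcp [ 0.63   -0.1149  0.2975] fence [ -54.5 -252.2] rot [-180.     0.    99.4] F [-0.3 -0.8  0.5] w 0.0171 j [-21.  29.  45.  -0. 105. -30.]
tool z az -142.2 tilt 0.1 tool y [ 0.987  0.163 -0.001]
tool shift mm [-268.9 -429.5    7.9] turn [-0.05  0.03  0.36]
```

Call:
servo_tool([
  [0.8, -22, -36, 0, 0, 0, 0],
  [0.8, -22, -36, 0, 0, 0, 0],
  [0.8, -22, -36, 0, 0, 0, 0],
  [0.8, -22, -36, 0, 0, 0, 0],
  [0.8, -22, -36, 0, 0, 0, 0],
  [0.8, -22, -36, 0, 0, 0, 0],
  [0.8, -22, -36, 0, 0, 0, 0],
  [0.8, -22, -36, 0, 0, 0, 0],
  [0.8, -22, -36, 0, 0, 0, 0],
  [0.8, -22, -36, 0, 0, 0, 0],
  [0.8, -22, -36, 0, 0, 0, 0],
  [0.8, -22, -36, 0, 0, 0, 0],
])

```text
time_s: 24.3
tcp_pos: [0.2437, -0.4478, 0.2959]
tcp_rot: [179.9, -0.3, 99.0]
contact_force: [1.5, -0.1, -0.2]
grip_width: 0.0171
```

```bash
python3 - <<'E'
from station import arm
from h import *
stone(arm,"18");rep(arm)
# other things: compare depth-based clusters before/after
for n in("scene","top"):
    a=dict(np.load(n+"0.npz"));b=dict(np.load(n+"18.npz"))
    d=cv2.absdiff(a["img"],b["img"]).max(2)
    print(n)
    for nm,p in(("offcut",[.68,-.27,.047]),("brush",[.50,-.23,.01]),("tin",[.56,-.394,.045]),("bottle",[.461,-.416,.17]),("mallet",[.339,.33,.1]),("screw",[.681,.047,.034])):
        u,v=proj(a,p)[0].astype(int);t=d[max(v-12,0):v+12,u-12:u+12];print(nm,(u,v),"median diff",np.median(t),"p90",np.percentile(t,90))
E
```

```text
scene face 289 fence dir 90.0 mid [  0.4 -42. ] ends [  0.4 -83.1] [0.4 1.5] lean deg 0.4
scene face 60 fence dir 0.2 mid [-23.8  -0.3] ends [-48.7  -0.3] [ 3.  -0.2] lean deg -1.4
top face 231 fence dir 89.8 mid [-59.7 -43.4] ends [-59.9 -84.2] [-59.6  -3.1] lean deg -0.5
t 24.4 tcp [ 0.2419 -0.4495  0.2952] fence [-490.3 -522.1] rot [180.   -0.3  98.7] F [0.7 0.3 0.1] w 0.017 j [-75.  15.  68.   0.  97. -84.]
tool z az 97.4 tilt 0.3 tool y [0.988 0.152 0.   ]
scene
offcut (np.int64(225), np.int64(209)) median diff 6.0 p90 14.0
brush (np.int64(265), np.int64(184)) median diff 1.0 p90 11.0
tin (np.int64(217), np.int64(173)) median diff 1.0 p90 1.0
bottle (np.int64(221), np.int64(129)) median diff 1.0 p90 3.0
mallet (np.int64(430), np.int64(194)) median diff 1.0 p90 3.5
screw (np.int64(305), np.int64(248)) median diff 6.0 p90 19.5
top
offcut (np.int64(416), np.int64(146)) median diff 4.0 p90 11.0
brush (np.int64(402), np.int64(207)) median diff 3.0 p90 7.0
tin (np.int64(460), np.int64(186)) median diff 3.0 p90 4.0
bottle (np.int64(486), np.int64(211)) median diff 3.0 p90 8.0
mallet (np.int64(202), np.int64(255)) median diff 3.0 p90 4.0
screw (np.int64(310), np.int64(145)) median diff 7.0 p90 67.0
```

View pics/z18.png

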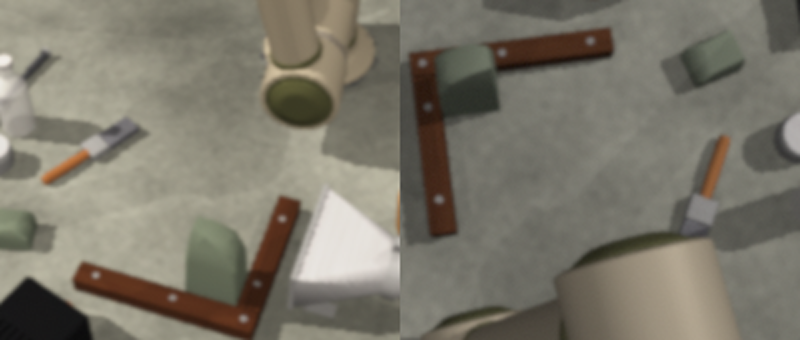

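View pics/top18.png

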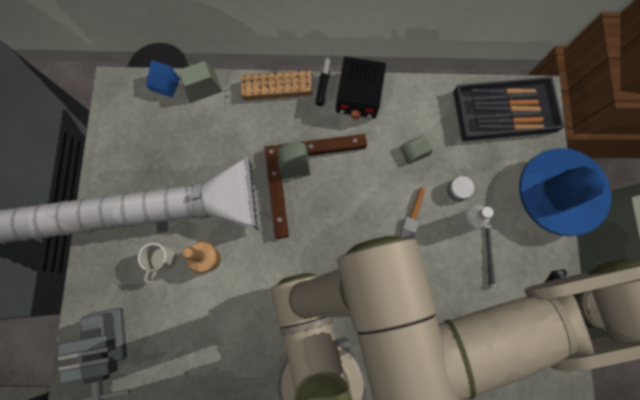

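The stone sits in the corner at about (293, 160) in the top view. Its near face reads x = −59.7 (nominal −60) and its middle y = −43.4 (nominal −43). The offcut's image difference is a little higher than the others, so I check it for motion.

```bash
python3 - <<'E'
from h import *
for n in("scene","top"):
  for t in("0","18"):
    f=dict(np.load(n+t+".npz"));W=cloud(f);z=W[...,2]
    for nm,(x0,x1,y0,y1) in dict(offcut=(.61,.76,-.34,-.2),brush=(.4,.6,-.32,-.19)).items():
        m=(W[...,0]>x0)&(W[...,0]<x1)&(W[...,1]>y0)&(W[...,1]<y1)&(z>.008);v,u=np.nonzero(m);print(n,t,nm,m.sum(),u.mean().round(2),v.mean().round(2),W[m].mean(0).round(4))
E
```

```text
scene 0 offcut 455 224.85 213.88 [ 0.6907 -0.2656  0.0356]
scene 0 brush 334 263.91 176.08 [ 0.4711 -0.2526  0.0174]
scene 18 offcut 451 224.89 213.76 [ 0.6904 -0.2656  0.036 ]
scene 18 brush 337 263.64 176.14 [ 0.4719 -0.2532  0.0177]
top 0 offcut 572 416.18 148.85 [ 0.6753 -0.2699  0.0376]
top 0 brush 541 411.76 219.12 [ 0.4648 -0.2554  0.0176]
top 18 offcut 569 416.27 148.75 [ 0.6756 -0.2702  0.0377]
top 18 brush 507 412.16 217.67 [ 0.4691 -0.2567  0.0178]
```

The offcut and brush have not moved; the brush's top-view difference comes from the arm occluding part of it. Handing in.

```bash
python3 - <<'E'
from station import arm
print(arm.close_job())
E
```

```text
the job is handed in; nothing more can be done
None
```

The stone stands upright and square in the corner, with its far broad face against the back batten and its left end against the side batten. I pushed it there with the fingertips about 22 mm above the bench, never gripping or lifting it. The job took about 24.5 s of the 64 s, and the hand was drawn well away before I handed it in.

I pushed it back first, turning it about 16° clockwise on the way, until the force rose to about 37 N against the back batten. Then I slid it left by its right end until it met the side batten, at about 24 N.

**Final position** (corner's frame, both cameras, view clear of the arm):

| Check | Measured | Should be |
|---|---|---|
| Far face, x | +0.4 mm | 0 |
| Near face, x | −59.7 mm | −60 |
| Left end, y | −0.3 mm | 0 |
| Middle of width, y | −43.4 mm | −43 |
| Squareness | within 0.2° | square |

- **Lean:** it reads 0.5° or less on the broad faces. The left-end fit reads −1.4°, much the same as before seating, so I put it down to noise or the shape of the stone rather than tilt.
- **Other things on the bench:** the offcut is within 0.5 mm of where it was. The brush is unmoved in the scene view; its top-view reading shifted by about 4 mm, but the arm partly hid it there. The tin, bottle and mallet showed no change in the pictures. I did not measure the mug and chisel.

**Disagreement with the description:** both cameras put the real fingertips about 38–40 mm short of the reported TCP along the fingers. I planned heights from the measured tips. With the reported TCP at −12 to −19 mm, the tips did not touch the bench, which bears that out.

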